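Finish the firebrick nest, then find the kiln lid's balance and hold it

ROBOT

A 6-joint arm with a two-finger parallel gripper is mounted at the origin on the work surface. World frame = base frame: x ahead of the robot, y to its left, z up, the work surface at z = 0. Lengths are in m, angles in rad, forces in N, time in s.
With the tool pointing down it reaches from about 0.35 to 0.975 m from the base axis. Payload 17.4 kg.
Tool frame: the origin (TCP) lies on the centre line of the jaws, within the pads' length; the fingertips stand 11 mm ahead of it and the grasp point (between the pads) lies 8 mm behind it; z points along the fingers, y is the direction in which the jaws open and shut (so a half turn about z gives the same grasp; the last joint's range is limited). The gripper opens to 85 mm and grips with 20 to 120 N. Pads are 22 mm wide; open, the fingers measure 114 mm over their backs; the gripper's body (76 mm by 85 mm) begins 54 mm behind the grasp point. The pads swing forward as they close: fully open they stand 13 mm farther back than shut.
Start: joints at [1.177, 0.116, 1.442, -0, 1.584, -0.038], TCP at [0.235, 0.633, 0.242] pointing down, gripper open.
Joint ranges: [-2.83, 2.83], [-0.83, 2.19], [0.07, 2.5], [-1.14, 4.28], [0.01, 3], [-2.97, 2.97]. Speed limits (rad/s): [1.89, 1.89, 2.22, 3.14, 3.14, 3.14].

INTERFACE

Orientations are given as a unit quaternion [x, y, z, w].
In Python, from plant import env gives the robot as it stands.
- The arm moves only by the shell command python3 -m creep 'ROWS' [OPENING] [FORCE]. ROWS is text: rows parted by semicolons, each of 6 numbers parted by spaces: the shift along the tool's x, y, z in mm, then the turn, a rotation vector about the tool's x, y, z in degrees. A call has 1 to 5 rows; each row shifts and turns the commanded pose from where the row before left it, along the tool's axes as they then stand; what a row does not reach is not made up. A row lasts 1/10 s, in which the tool goes at most 50 mm and 8.59 degrees, less where a joint would pass 70% of its speed; a pose out of reach is approached as far as the arm can. A call is refused whole if a number of a shift passes 50 or a number of a turn 8.59, either way. A call with a gripper value outside its range is refused whole. OPENING is the finger opening in mm, from 0 to 85.4, set as the call begins (- or left out, the last holds). The fingers move at their own pace and stop on an object; FORCE is the grip in N (left out, the last holds). Time passes only in rows, so rows that do not move let the fingers close. It gives the time, the measured TCP pose, the force and the opening at its end, in the units of the state.
- env.sense(): the state, without advancing time (a new reading comes with each control period).
- env.read_camera(name): name is "side" or "top"; returns a dict with "frame" (400x640x3 uint8, red, green, blue), "K" (3x3 intrinsics, pixels), "k1" (the pictures are not rectified: a ray, as slopes to the right and down, at radius r is drawn at 1 + k1 r^2 times it, then the intrinsics apply), "rvec" (rotation vector, rad) and "tvec" (3), from world to camera coordinates, as OpenCV has them. Camera axes: x right, y down, z forward; pixel columns grow to the right and rows downward; lengths in m; the calibration is good to about 2 mm. A picture is of the moment at which its call begins. There is no depth.
- env.close_job(): hands the job in, once; it reports no verdict.
The state is a dict: "t": time; "joint_pos": joint angles; "qvel": joint speeds; "effort": joint torques, N m; "tcp_pos": TCP position; "tcp_rot": TCP orientation; "force": force on the tool from outside, world axes, zero at the start; "moment": the same for the moment, N m; "opening": opening from 0.0 (shut) to 1.0 (fully open).
Only numpy, scipy, OpenCV 4.12 (cv2) and the standard library are available. Lean on these libraries where they do the work, as an engineer would, in place of code of your own. Each camera call takes 0.05 s, during which the arm holds its last target.

TASK

A hot glass bowl is about to come out of the annealing kiln: first finish its nest by setting down (not dropping) the two spare firebricks in the two empty places on the kiln shelf, flat and close against their neighbours, so that the four bricks make a pinwheel around a square well. Then take the kiln lid by its wooden handle, raise it past its balance point until you feel the springs take it, without letting it fly back, and ease it down again to a few degrees below the balance point, where it just wants to close. Finish while holding the handle, the lid still there, so that I can reach in; leave the jars, cups and tools on the bench alone.

Things in the scene. Friction and masses are not known exactly. Their poses are not given: they have to be found in the camera images.
- slab: kiln shelf: a flat pale grey-brown ceramic slab 200 x 200 x 20 mm lying on the bench, fixed. Origin at the centre of its underside, z up, x and y along its edges. The nest on it is a pinwheel of four bricks, about 168 x 168 mm over all, with open joints of 6 mm and a 64 mm square well in the middle; one end of each brick butts against the inner long side of the next brick. Two places (b and c) are already filled.
- place_a (a point): point on the top of the slab (20 mm above its underside) under the centre of an empty place, slab frame (-29, 58) mm; a brick here lies with its 110 mm length along the slab's x, its +x end 6 mm from the side of the brick in place b
- place_d (a point): the same for the other empty place, slab frame (-58, -29) mm; a brick here lies with its length along the slab's y, its +y end 6 mm from the inner side of place a, and the -x end of the brick in place c 6 mm from its own inner (+x) side, covering the outer 52 mm of that side; the rest of that side borders the open well
- place_b (a point): the same for a filled place, slab frame (58, 29) mm, length along the slab's y (brick_3 lies here)
- place_c (a point): the same for a filled place, slab frame (29, -58) mm, length along the slab's x (brick_4 lies here)
- brick_1: spare firebrick, plain buff block 110 (its x) x 52 (its y) x 38 (z) mm, about 0.3 kg, lying flat on the bench left of the slab as the robot sees it. Origin at the centre of its underside. It may go to either empty place, either way round.
- brick_2: the other spare firebrick, identical, lying flat on the bench; origin and axes the same
- brick_3: identical firebrick already laid in place b on the slab, loose; origin and axes the same
- brick_4: identical firebrick already laid in place c on the slab, loose; origin and axes the same
- kiln: small grey bench-top annealing kiln, fixed: case 231 deep (x) x 286 wide (y) mm, its rim 115 mm above the bench, closed lid top at 176 mm with a small vent plug on it up to 188 mm; a controller box on its right (-y) side. Origin at the centre of its underside, front (the handle side) facing its -x. The lid's hinge line runs along the rear, parallel to the kiln's y axis through the kiln-frame point (121.5, 0, 115) mm, and carries two torsion springs that help to lift the lid.
- kiln_lid (a joint): opening angle of the kiln lid in rad: 0 shut, growing as its front rises, stop at 1.65. Its weight and the springs balance at about 0.70 rad (40 degrees), an unstable balance: below it the lid falls shut, above it the springs throw it open. Shut, about 3 N upward at the handle lifts it; the load fades to nothing at the balance and above it the handle pulls up, about 1 N at 0.85 rad.
- lid_bar (a point): middle of the wooden handle bar on the lid: a round bar 18 mm in diameter and 124 mm long, parallel to the kiln's y axis, between two steel brackets. With the lid shut it is 284 mm in front of the hinge line and 30 mm above it (145 mm above the bench, 31 mm below the lid's top), and its axis stands 50 mm clear in front of the lid's front face; it turns with the lid about the hinge: at the balance it is 197 mm in front of the hinge line and 322 mm above the bench.
- bowl: small amber glass bowl, 68 mm across and 46 mm high, in the kiln chamber; it stays there
- jar: glass jar with a steel cap, 56 mm across, 75 mm high, standing on the bench in front of the slab; bystander
- cup: clear plastic cup, 72 mm across, 60 mm high, in front of the slab; bystander
- paddle: graphite paddle with a wooden handle lying on the bench, about 210 mm long and 18 mm high; origin near the middle of its length; bystander
- tweezers: steel tweezers, 140 mm long, 10 mm high, lying to the left; bystander
- jar_small: small green glass jar, 48 mm across, 60 mm high, behind the spare bricks; bystander
- cup_tall: white plastic cup, 80 mm across, 85 mm high, to the left of the spare bricks; bystander

How it is judged:
On the way, in this order (a step that is already met when the one before it is completed fails the run):
1. the four bricks lie flat in their places on the slab, let go and at rest (((horizontal distance between brick_1 and place_a below 0.012 m and angle between the x axis of brick_1 and the x axis of slab, either way round below 0.14 rad and z of brick_1 in the frame of slab between 0.015 and 0.025 m and angle between each of brick_1, brick_2's own z axis and vertical below 0.08 rad and horizontal distance between brick_2 and place_d below 0.012 m and angle between the x axis of brick_2 and the y axis of slab, either way round below 0.14 rad and z of brick_2 in the frame of slab between 0.015 and 0.025 m) or (horizontal distance between brick_2 and place_a below 0.012 m and angle between the x axis of brick_2 and the x axis of slab, either way round below 0.14 rad and z of brick_2 in the frame of slab between 0.015 and 0.025 m and angle between each of brick_2, brick_1's own z axis and vertical below 0.08 rad and horizontal distance between brick_1 and place_d below 0.012 m and angle between the x axis of brick_1 and the y axis of slab, either way round below 0.14 rad and z of brick_1 in the frame of slab between 0.015 and 0.025 m)) and horizontal distance between brick_3 and place_b below 0.012 m and angle between the x axis of brick_3 and the y axis of slab, either way round below 0.14 rad and z of brick_3 in the frame of slab between 0.015 and 0.025 m and angle between each of brick_3, brick_4's own z axis and vertical below 0.08 rad and horizontal distance between brick_4 and place_c below 0.012 m and angle between the x axis of brick_4 and the x axis of slab, either way round below 0.14 rad and z of brick_4 in the frame of slab between 0.015 and 0.025 m and contact force between the fingers and brick_1 below 0.2 N and contact force between the fingers and brick_2 below 0.2 N and contact force between the fingers and brick_3 below 0.2 N and contact force between the fingers and brick_4 below 0.2 N and linear speed of each of brick_1, brick_2, brick_3, brick_4 below 0.02 m/s), for 0.2 s.
2. the lid, held by its handle, is raised past its balance point (over 0.74 rad) (contact force between the fingers and kiln_lid_c1 above 0.15 N and value of joint kiln_lid above 0.74 rad), for 0.1 s.
At the end, for the whole second after the job is handed in: All four firebricks lie flat on the slab, each within 12 mm and 8 degrees of its place, not touched by the gripper; the fingers still hold the lid's handle and the lid stands still between 0.50 and 0.68 rad (1 to 11 degrees below its balance at 0.70 rad), with nothing else propping it (all of step 1 and contact force between the fingers and kiln_lid_c1 above 0.15 N and value of joint kiln_lid between 0.5 and 0.68 rad and velocity of joint kiln_lid between -0.06 and 0.06 rad/s and contact force between each of brick_1, brick_2, brick_3, brick_4, jar, cup, paddle, tweezers, jar_small, cup_tall, bowl and kiln_lid below 0.2 N); the arm keeps its last pose, push and grip.
It fails at once if the lid flies back (beyond 1.2 rad) (value of joint kiln_lid above 1.2 rad).
It fails at once if a brick is dropped (falls free faster than 0.7 m/s, about 25 mm) ((linear speed of brick_1 above 0.7 m/s and contact force between the fingers and brick_1 below 0.1 N) or (linear speed of brick_2 above 0.7 m/s and contact force between the fingers and brick_2 below 0.1 N) or (linear speed of brick_3 above 0.7 m/s and contact force between the fingers and brick_3 below 0.1 N) or (linear speed of brick_4 above 0.7 m/s and contact force between the fingers and brick_4 below 0.1 N)).
It fails at once if a bystander on the bench is shifted by more than 40 mm (distance of any of jar, cup, paddle, tweezers, jar_small, cup_tall from where it was at the start of the episode above 0.04 m).
It also fails if it takes over 72 s, if anything falls off the work surface, if the arm or the gripper's body presses on something with over 40 N, if the wrist force passes 120 N, or if a joint passes its speed limit or range.

## Working session

There is one attempt and no reset: what is moved stays moved. The work goes in short steps, Python scripts to look and compute and a shell command to move; the robot and the scene stay as the last step left them, time stands still between calls to the robot, and variables do not carry over. Pictures are saved under pics/ and viewed, and the job is handed in when it is done.

```bash
ls; mkdir -p pics; python3 - <<'E'
from plant import env
import cv2
print(env.sense())
for n in("side","top"):
    c=env.read_camera(n); cv2.imwrite(f"pics/{n}0.png",c["frame"][:,:,::-1]); print(n,c["K"],c["k1"],c["rvec"],c["tvec"])
E
```

```text
pics
{'t': 0.0, 'joint_pos': array([ 1.17720664e+00,  1.16479687e-01,  1.44229701e+00, -2.11723433e-05,
        1.58400435e+00, -3.78053012e-02]), 'qvel': array([ 6.90024672e-04,  1.24520386e-03, -1.07832334e-03,  7.34461127e-04,
       -1.61596179e-03, -4.16922609e-05]), 'effort': array([-6.13857672e-03, -7.31990147e+01, -6.32478690e+01, -3.81163172e-04,
        6.35590462e-03,  2.03315398e-05]), 'tcp_pos': array([0.23506376, 0.63254406, 0.24154671]), 'tcp_rot': array([ 1.76955526e-01,  9.84218669e-01, -5.82691025e-04, -1.16834709e-04]), 'force': array([-0.1894637 ,  0.70629639, -0.20116807]), 'moment': array([-0.01153295,  0.02987552,  0.05012956]), 'opening': 1.0022594895890484}
side [[451.24019626   0.         323.08984816]
 [  0.         451.24019626 199.58722701]
 [  0.           0.           1.        ]] -0.12637989001961095 [ 0.34482755 -2.65756041  1.41115785] [0.55574334 0.10007607 1.44989653]
top [[466.951678     0.         318.73682206]
 [  0.         466.951678   191.45453541]
 [  0.           0.           1.        ]] -0.012169774127479193 [ 2.16103787 -2.20303805  0.0786758 ] [0.13036821 0.57237968 1.21546538]
```

View pics/side0.png

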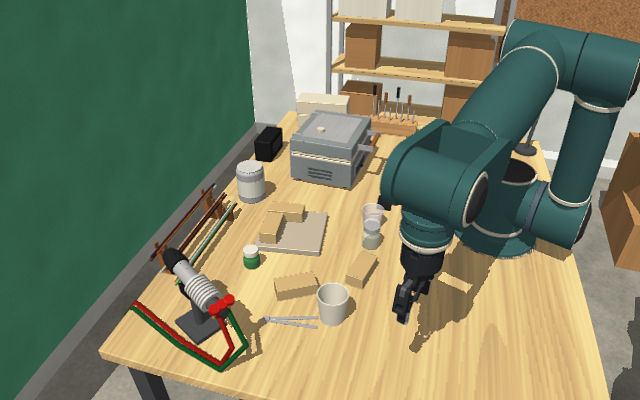

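View pics/top0.png

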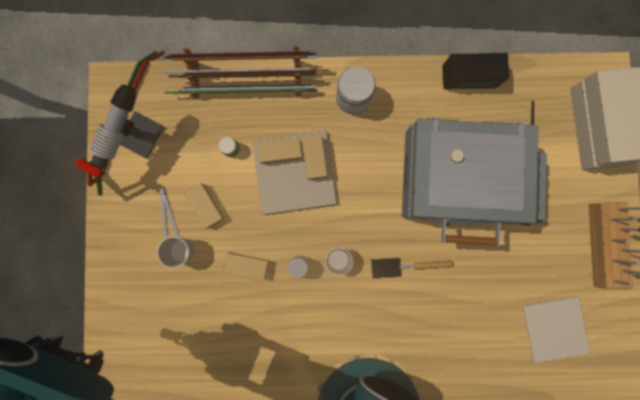

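The side view shows both spare bricks near (296,287) and (361,268), the slab near (293,230), and the kiln near (330,150). In the top view the bricks are at about (204,206) and (247,266), the slab at (296,172), and the handle bar at (472,240). Next I'll zoom in.

```bash
cat > h.py <<'E'
import numpy as np, cv2
from scipy.spatial.transform import Rotation as R
def cam(c):
    Rm=cv2.Rodrigues(np.array(c["rvec"],float))[0]; t=np.array(c["tvec"],float).ravel()
    return dict(K=np.array(c["K"]),D=np.array([c["k1"],0,0,0,0.]),R=Rm,t=t,rv=np.array(c["rvec"],float),f=c["frame"])
def ray(c,uv):
    n=cv2.undistortPoints(np.array(uv,float).reshape(-1,1,2),c["K"],c["D"]).reshape(-1,2)
    d=np.c_[n,np.ones(len(n))]@c["R"]; return -c["R"].T@c["t"], d/np.linalg.norm(d,axis=1,keepdims=True)
def onz(c,uv,z):
    o,d=ray(c,uv); return o+d*((z-o[2])/d[:,2])[:,None]
def proj(c,P):
    return cv2.projectPoints(np.array(P,float).reshape(-1,1,3),c["rv"],c["t"],c["K"],c["D"])[0].reshape(-1,2)
def tri(c1,u1,c2,u2):
    o1,d1=ray(c1,u1);o2,d2=ray(c2,u2);out=[]
    for a,b in zip(d1,d2):
        s=np.linalg.lstsq(np.c_[a,-b],o2-o1,rcond=None)[0]
        p,q=o1+s[0]*a,o2+s[1]*b; out.append(np.r_[(p+q)/2,np.linalg.norm(p-q)])
    return np.array(out)
def crop(c,x0,y0,x1,y1,s,name):
    im=cv2.resize(c["frame"][y0:y1,x0:x1,::-1],None,fx=s,fy=s,interpolation=cv2.INTER_CUBIC)
    for x in range((x0+9)//10*10,x1,10): 
        cv2.line(im,(int((x-x0+.5)*s),0),(int((x-x0+.5)*s),6),(0,0,255),1); cv2.putText(im,str(x),(int((x-x0)*s),16),0,.35,(0,0,255))
    for y in range((y0+9)//10*10,y1,10): 
        cv2.line(im,(0,int((y-y0+.5)*s)),(6,int((y-y0+.5)*s)),(0,0,255),1); cv2.putText(im,str(y),(8,int((y-y0+.5)*s)+4),0,.35,(0,0,255))
    cv2.imwrite(name,im)
E
python3 - <<'E'
from plant import env
from h import *
import pickle
c={n:cam(env.read_camera(n)) for n in("side","top")}
pickle.dump(c,open("c0.pkl","wb"))
crop(c["top"],150,120,350,290,4,"pics/t1.png")
crop(c["side"],230,190,400,320,4.6,"pics/s1.png")
E
```

```text
Traceback (most recent call last):
  File "h.py", line 20, in crop
    im=cv2.resize(c["frame"][y0:y1,x0:x1,::-1],None,fx=s,fy=s,interpolation=cv2.INTER_CUBIC)
                  ~^^^^^^^^^
KeyError: 'frame'
```

```bash
sed -i 's/c\["frame"\]\[y0/c["f"][y0/' h.py
python3 - <<'E'
from h import *
import pickle
c=pickle.load(open("c0.pkl","rb"))
crop(c["top"],150,120,350,290,4,"pics/t1.png")
crop(c["side"],230,190,400,320,4.6,"pics/s1.png")
E
```

```text
(no output)
```

View pics/t1.png

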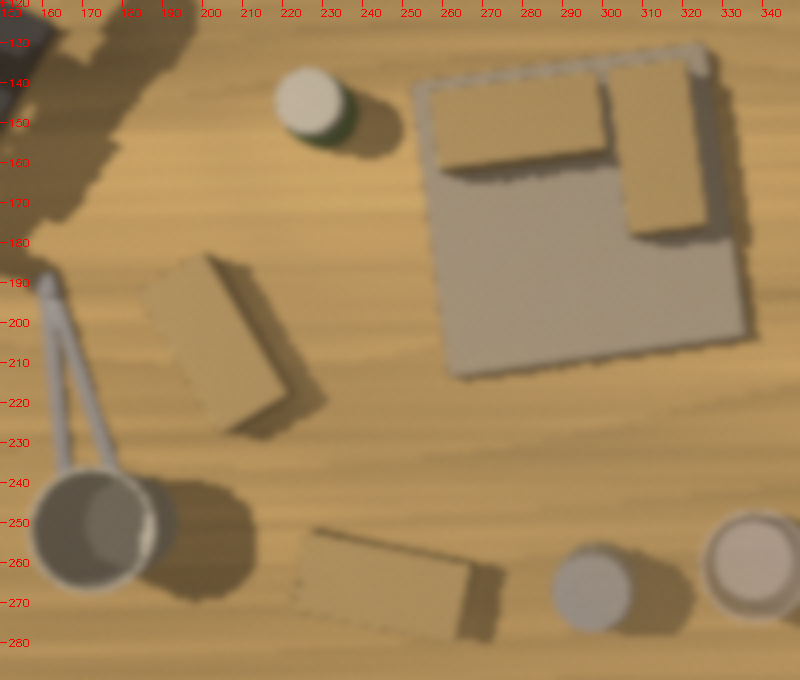

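View pics/s1.png

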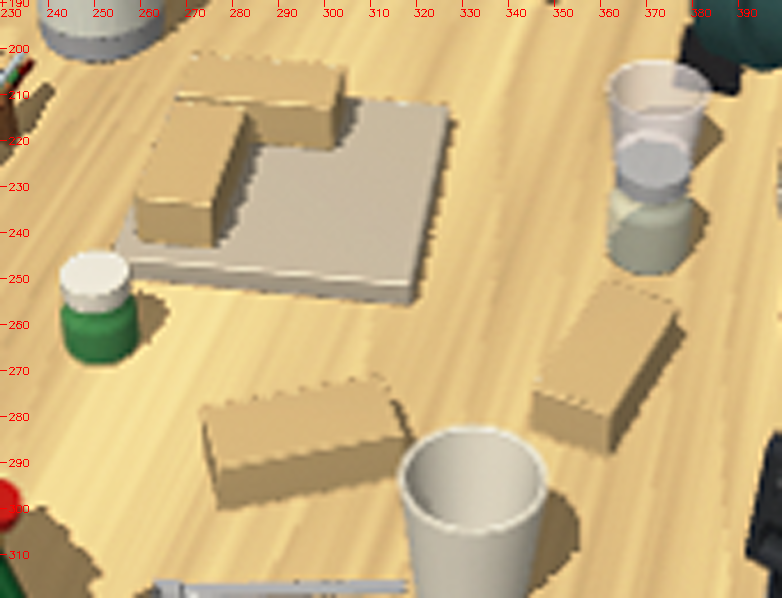

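```bash
cat > m1.py <<'E'
from h import *
import pickle
c=pickle.load(open("c0.pkl","rb"))
T=lambda p:(np.array(p,float)+.5)/4-.5+[150,120]
S=lambda p:(np.array(p,float)+.5)/4.6-.5+[230,190]
def fit(P,L,W):  # P in order around, first edge P0->P1
    ctr=P[:,:2].mean(0); return ctr
Q={"A":([(141,288),(205,254),(288,392),(226,432)],[(217,461),(204,407),(381,376),(408,436)]),
"B":([(313,530),(472,564),(456,640),(291,602)],[(534,397),(605,282),(681,308),(608,418)]),
"slab3":([(414,86),(454,376),(744,336)],[(117,247),(412,290),(450,108)]),
"b":([(430,94),(598,72),(606,150),(440,170)],[(140,195),(172,98),(249,108),(213,204)]),
"c":([(606,70),(686,60),(708,226),(628,236)],[None]*4)}
for k,(t,s) in Q.items():
    if s[0] is not None:
        X=tri(c["top"],T(t),c["side"],S(s)); print(k,X.round(4).tolist(),X.mean(0).round(4))
    z={"A":.038,"B":.038,"slab3":.02,"b":.058,"c":.058}[k]
    for n,f,p in(("top",T,t),("side",S,s)):
        if p[0] is None: continue
        P=onz(c[n],f(p),z)[:,:2]
        e=np.diff(np.vstack([P,P[:1]]),axis=0)
        print("  ",n,"ctr",P.mean(0).round(4),"edges",np.linalg.norm(e,axis=1).round(4),"ang",np.degrees(np.arctan2(e[:,1],e[:,0])).round(1))
        if k=="slab3": print("   slab ctr",((P[0]+P[2])/2).round(4))
E
python3 m1.py
```

```text
A [[0.5786, 0.4687, 0.0407, 0.0022], [0.6007, 0.4274, 0.0388, 0.0013], [0.5089, 0.3735, 0.0374, 0.0025], [0.4824, 0.4146, 0.0338, 0.005]] [0.5426 0.4211 0.0377 0.0028]
   top ctr [0.5441 0.4214] edges [0.0472 0.1062 0.0477 0.1101] ang [ -62.9 -149.3  121.9   30.3]
   side ctr [0.5413 0.4212] edges [0.0452 0.1068 0.0528 0.1105] ang [ -61.  -150.5  122.8   25.6]
B [[0.4186, 0.3593, 0.0292, 0.0029], [0.3955, 0.2548, 0.0376, 0.0024], [0.346, 0.2657, 0.0362, 0.004], [0.3723, 0.3724, 0.0358, 0.0041]] [0.3831 0.313  0.0347 0.0033]
   top ctr [0.385  0.3127] edges [0.1056 0.0497 0.1096 0.0482] ang [-103.   167.3   76.2  -17.5]
   side ctr [0.3809 0.3161] edges [0.1151 0.0519 0.1101 0.0459] ang [-100.6  166.3   76.3   -7.8]
slab3 [[0.7108, 0.2909, 0.0272, 0.0025], [0.5179, 0.2679, 0.0148, 0.0024], [0.5409, 0.0751, 0.0204, 0.0017]] [0.5899 0.2113 0.0208 0.0022]
   top ctr [0.5913 0.2117] edges [0.196  0.1936 0.2767] ang [-172.7  -83.2   51.7]
   slab ctr [0.6275 0.1838]
   side ctr [0.5895 0.2103] edges [0.1983 0.2007 0.2709] ang [-177.3  -82.8   50.3]
   slab ctr [0.6267 0.1787]
b [[0.6985, 0.2757, 0.0613, 0.0035], [0.7137, 0.1676, 0.0605, 0.0022], [0.6612, 0.1629, 0.0589, 0.0013], [0.6498, 0.2701, 0.0597, 0.0021]] [0.6808 0.2191 0.0601 0.0023]
   top ctr [0.6817 0.2194] edges [0.1098 0.0513 0.108  0.0501] ang [ -83.6 -175.1   95.8    6.9]
   side ctr [0.6813 0.2165] edges [0.1088 0.0553 0.107  0.049 ] ang [ -80.6 -177.1   96.2    4.3]
   top ctr [0.6628 0.1301] edges [0.0523 0.1092 0.0519 0.1092] ang [ -83.9 -173.7   96.     6.5]
```

```bash
cat > plan.py <<'E'
# usage: plan.py x y z(mm) yaw_of_tool_y(deg or -) nrows : prints suggested rows from the measured pose, tool-down
import sys
from plant import env
from h import *
s=env.sense(); p=np.array(s["tcp_pos"])*1000; r=R.from_quat(s["tcp_rot"]); M=r.as_matrix()
tgt=np.array([float(v) for v in sys.argv[1:4]]); n=int(sys.argv[5])
y0=np.degrees(np.arctan2(M[1,1],M[0,1]))
yt=y0 if sys.argv[4]=="-" else float(sys.argv[4])
Y=np.radians(yt); Rt=np.array([[-np.sin(Y),np.cos(Y),0],[np.cos(Y),np.sin(Y),0],[0,0,-1]]).T
Rt=np.c_[[-np.sin(Y),np.cos(Y),0],[np.cos(Y),np.sin(Y),0],[0,0,-1]]
rv=(r.inv()*R.from_matrix(Rt)).as_rotvec()
cur=p;rr=r;out=[]
for i in range(n):
    nx=p+(tgt-p)*(i+1)/n
    d=rr.as_matrix().T@(nx-cur); w=np.degrees(rv/n)
    out.append(" ".join(f"{v:.1f}" for v in np.r_[d,w])); cur=nx; rr=rr*R.from_rotvec(rv/n)
print("pos",p.round(1),"yawy",round(y0,2),"turn",np.degrees(rv).round(1),"F",np.array(s["force"]).round(1),"t",round(s["t"],2),"op",round(s["opening"]*85.4,1),"j",np.degrees(s["joint_pos"]).round(0))
for i in range(0,n,5): print("; ".join(out[i:i+5]))
E
python3 plan.py 544 421.3 110 120.3 10
```

```text
pos [235.1 632.6 241.9] yawy 69.61 turn [ -0.   -0.  -50.7] F [ 0.3 -0.   0.2] t 0.2 op 85.5 j [67.  7. 83. -0. 91. -2.]
-36.3 -9.0 13.2 -0.0 -0.0 -5.1; -35.4 -12.2 13.2 -0.0 -0.0 -5.1; -34.2 -15.3 13.2 -0.0 -0.0 -5.1; -32.7 -18.3 13.2 -0.0 -0.0 -5.1; -30.9 -21.1 13.2 -0.0 -0.0 -5.1
-28.9 -23.7 13.2 -0.0 -0.0 -5.1; -26.7 -26.2 13.2 -0.0 -0.0 -5.1; -24.3 -28.4 13.2 -0.0 -0.0 -5.1; -21.7 -30.5 13.2 -0.0 -0.0 -5.1; -18.9 -32.3 13.2 -0.0 -0.0 -5.1
```

```bash
python3 -m creep '-36 -9 10 0 0 -5; -35 -12 10 0 0 -5; -34 -15 10 0 0 -5; -33 -18 10 0 0 -5; -31 -21 10 0 0 -5' 85; python3 -m creep '-29 -24 10 0 0 -5; -27 -26 10 0 0 -5; -24 -28 10 0 0 -5; -22 -30 10 0 0 -5; -19 -32 10 0 0 -5'; python3 plan.py 544 421.3 70 120.3 3
```

```text
t: 0.7
tcp_pos: [0.3901, 0.5268, 0.1918]
tcp_rot: [-0.042, 0.999, -0.0, -0.0]
force: [-0.6, 0.0, -0.3]
opening: 0.995
t: 1.2
tcp_pos: [0.5437, 0.4209, 0.1418]
tcp_rot: [-0.257, 0.966, 0.0, -0.0]
force: [0.2, 1.3, 0.0]
opening: 0.992
pos [543.7 420.9 141.8] yawy 119.82 turn [ 0.  -0.  -0.5] F [0.2 1.3 0. ] t 1.2 op 84.7 j [ 36.  11.  88.   0.  82. -84.]
-0.2 0.1 23.9 0.0 -0.0 -0.2; -0.2 0.1 23.9 0.0 -0.0 -0.2; -0.2 0.1 23.9 0.0 -0.0 -0.2
```

```bash
python3 -m creep '0 0 24 0 0 -0.5; 0 0 24 0 0 0; 0 0 24 0 0 0'; python3 - <<'E'
from plant import env
from h import *
c={n:cam(env.read_camera(n)) for n in("side","top")}
a=[cv2.resize(c["top"]["f"][150:280,130:330,::-1],(400,260)),cv2.resize(c["side"]["f"][200:330,230:430,::-1],(400,260))]
cv2.imwrite("pics/g1.png",np.hstack(a))
E
```

```text
t: 1.5
tcp_pos: [0.5428, 0.4216, 0.0692]
tcp_rot: [-0.259, 0.966, -0.0, -0.0]
force: [-0.1, -0.0, 1.0]
opening: 0.995
```

View pics/g1.png

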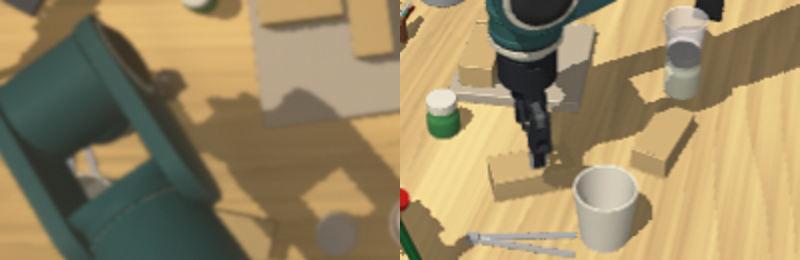

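The side view shows the open jaws straddling the left brick near its middle, at about (540,155) in the composite. The arm hides the brick in the top view. I'll descend and grip.

```bash
python3 -m creep '0 0 20 0 0 0; 0 0 20 0 0 0; 0 0 13 0 0 0'; python3 -m creep '0 0 0 0 0 0; 0 0 0 0 0 0; 0 0 0 0 0 0; 0 0 0 0 0 0; 0 0 0 0 0 0' 45 80;  python3 -m creep '0 0 0 0 0 0; 0 0 0 0 0 0; 0 0 0 0 0 0'
```

```text
t: 1.9
tcp_pos: [0.5425, 0.4221, 0.0172]
tcp_rot: [-0.26, 0.966, -0.0, -0.0]
force: [-0.4, 0.7, 0.6]
opening: 0.998
t: 2.4
tcp_pos: [0.5432, 0.4224, 0.019]
tcp_rot: [-0.26, 0.966, 0.0, 0.001]
force: [-0.5, -0.5, 6.8]
opening: 0.595
t: 2.7
tcp_pos: [0.5432, 0.4224, 0.0191]
tcp_rot: [-0.26, 0.966, 0.0, 0.001]
force: [-1.1, -0.6, 6.7]
opening: 0.59
```

```bash
python3 -m creep '0 0 -10 0 0 0; 0 0 -25 0 0 0; 0 0 -25 0 0 0; 0 0 -20 0 0 0; 0 0 0 0 0 0'; python3 plan.py 592.1 238.1 95 96.5 6
```

```text
t: 3.2
tcp_pos: [0.5436, 0.4227, 0.1012]
tcp_rot: [-0.26, 0.966, 0.001, 0.002]
force: [1.1, 0.8, -2.8]
opening: 0.596
pos [543.6 422.7 101.2] yawy 120.11 turn [ 0.1  0.3 23.6] F [ 1.1  0.8 -2.8] t 3.2 op 50.9 j [ 36.  12.  90.   0.  78. -84.]
8.4 -30.7 1.0 0.0 0.0 3.9; 6.3 -31.2 1.0 0.0 0.0 3.9; 4.2 -31.5 1.0 0.0 0.0 3.9; 2.0 -31.8 1.0 0.0 0.0 3.9; -0.2 -31.8 1.0 0.0 0.0 3.9
-2.4 -31.7 1.0 0.0 0.0 3.9
```

```bash
python3 -m creep '8.4 -30.7 0 0 0 4; 6.3 -31.2 0 0 0 4; 4.2 -31.5 0 0 0 4; 2 -31.8 0 0 0 4; 0 -31.8 0 0 0 4'; python3 -m creep '-2.4 -31.5 0 0 0 3.6; 0 0 10 0 0 0; 0 0 10 0 0 0;0 0 0 0 0 0'; python3 plan.py 592.1 238.6 60 96.5 2; python3 - <<'E'
from plant import env
from h import *
c={n:cam(env.read_camera(n)) for n in("side","top")}
a=[cv2.resize(c["top"]["f"][120:250,180:380,::-1],(400,260)),cv2.resize(c["side"]["f"][180:310,220:420,::-1],(400,260))]
cv2.imwrite("pics/g2.png",np.hstack(a))
E
```

```text
t: 3.7
tcp_pos: [0.5822, 0.2666, 0.0961]
tcp_rot: [-0.087, 0.996, -0.0, -0.001]
force: [0.7, 0.4, -3.4]
opening: 0.598
t: 4.1
tcp_pos: [0.5892, 0.2375, 0.0747]
tcp_rot: [-0.057, 0.998, -0.0, -0.002]
force: [0.7, 0.3, -4.1]
opening: 0.598
pos [589.2 237.5  74.7] yawy 96.56 turn [-0.  -0.2  0.1] F [ 0.7  0.3 -4.1] t 4.1 op 51.0 j [ 20.   7.  98.   0.  75. -77.]
-1.5 0.4 7.3 -0.0 -0.1 0.0; -1.5 0.4 7.3 -0.0 -0.1 0.0
```

View pics/g2.png

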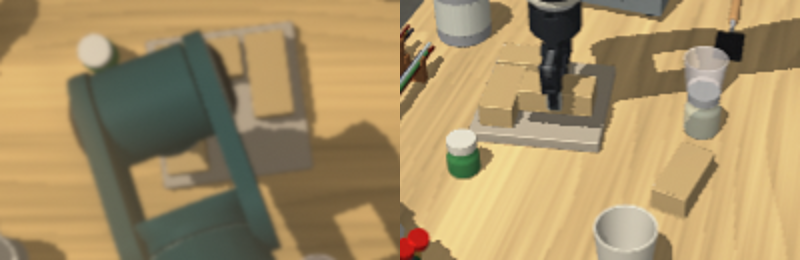

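The side view shows the brick hovering over place a, just short of brick b, around (545,95) in the composite. The top view is mostly hidden by the arm. I'll lower with a 2.5 mm correction in x.

```bash
python3 -m creep '-1.5 0.5 10 0 0 0; -1 0.4 10 0 0 0; 0 0 7 0 0 0; 0 0 0 0 0 0'; python3 plan.py 592.1 238.6 40 96.5 2; python3 - <<'E'
from plant import env
from h import *
c={n:cam(env.read_camera(n)) for n in("side","top")}
crop(c["side"],240,190,340,265,8,"pics/g3.png")
E
```

```text
t: 4.6
tcp_pos: [0.5921, 0.2385, 0.0486]
tcp_rot: [-0.057, 0.998, -0.0, -0.001]
force: [-0.3, -0.7, -3.2]
opening: 0.594
pos [592.1 238.5  48.6] yawy 96.53 turn [-0.  -0.1  0. ] F [-0.3 -0.7 -3.2] t 4.6 op 50.7 j [ 20.   9.  99.   0.  73. -77.]
-0.0 0.1 4.3 -0.0 -0.1 0.0; -0.0 0.1 4.3 -0.0 -0.1 0.0
```

View pics/g3.png

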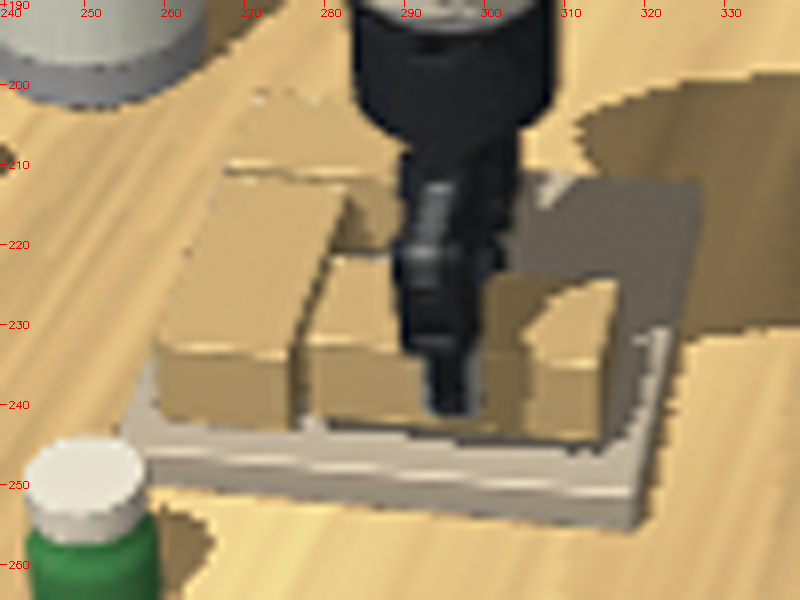

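The held brick sits a few mm above place a. The gap to b's face is about 14 crop px (around 5 mm), at (300,350) in the crop, and the two are parallel. I'll set it down.

```bash
python3 -m creep '0 0 3 0 0 0; 0 0 3 0 0 0; 0 0 2 0 0 0; 0 0 0 0 0 0'; python3 -m creep '0 0 1 0 0 0; 0 0 0.5 0 0 0; 0 0 0 0 0 0'
```

```text
t: 5.1
tcp_pos: [0.5926, 0.2385, 0.0419]
tcp_rot: [-0.057, 0.998, -0.0, -0.0]
force: [0.2, 0.6, -4.0]
opening: 0.592
t: 5.4
tcp_pos: [0.5928, 0.2386, 0.0408]
tcp_rot: [-0.057, 0.998, -0.0, 0.0]
force: [0.6, -0.0, -3.8]
opening: 0.592
```

```bash
python3 -m creep '0 0 1 0 0 0; 0 0 0 0 0 0'; python3 -m creep '0 0 1 0 0 0; 0 0 0 0 0 0';python3 -m creep '0 0 0.5 0 0 0; 0 0 0 0 0 0'
```

```text
t: 5.6
tcp_pos: [0.5927, 0.2385, 0.0397]
tcp_rot: [-0.057, 0.998, -0.0, -0.0]
force: [-0.1, -0.3, -2.6]
opening: 0.594
t: 5.8
tcp_pos: [0.5928, 0.2386, 0.0391]
tcp_rot: [-0.057, 0.998, 0.0, 0.0]
force: [-1.6, -0.5, 0.7]
opening: 0.595
t: 6.0
tcp_pos: [0.5929, 0.2386, 0.0391]
tcp_rot: [-0.057, 0.998, 0.0, 0.0]
force: [-4.1, -2.0, 6.5]
opening: 0.59
```

```bash
python3 -m creep '0 0 0 0 0 0; 0 0 0 0 0 0; 0 0 0 0 0 0; 0 0 0 0 0 0' 75; python3 -m creep '0 0 -20 0 0 0; 0 0 -40 0 0 0; 0 0 -40 0 0 0; 0 0 -20 0 0 0' 85; python3 plan.py 385 312.7 130 -13.5 13
```

```text
t: 6.4
tcp_pos: [0.5928, 0.2386, 0.0383]
tcp_rot: [-0.057, 0.998, 0.0, 0.0]
force: [-1.0, -0.1, 1.1]
opening: 0.879
t: 6.8
tcp_pos: [0.5936, 0.2388, 0.1623]
tcp_rot: [-0.057, 0.998, 0.001, 0.002]
force: [0.9, 0.2, -0.5]
opening: 0.997
pos [593.6 238.8 162.3] yawy 96.51 turn [2.0e-01 1.0e-01 1.1e+02] F [ 0.9  0.2 -0.5] t 6.8 op 85.2 j [ 20.   4.  93.  -0.  83. -77.]
15.3 7.5 2.4 0.0 0.0 8.5; 16.2 5.1 2.4 0.0 0.0 8.5; 16.8 2.7 2.4 0.0 0.0 8.5; 17.0 0.2 2.4 0.0 0.0 8.5; 16.9 -2.3 2.4 0.0 0.0 8.5
16.3 -4.8 2.4 0.0 0.0 8.5; 15.5 -7.1 2.4 0.0 0.0 8.5; 14.2 -9.3 2.4 0.0 0.0 8.5; 12.7 -11.3 2.5 0.0 0.0 8.5; 10.9 -13.1 2.5 0.0 0.0 8.5
8.9 -14.5 2.5 0.0 0.0 8.5; 6.6 -15.7 2.5 0.0 0.0 8.5; 4.3 -16.5 2.5 0.0 0.0 8.5
```

```bash
python3 -m creep '15 7.5 2 0 0 8.5; 16 5 2 0 0 8.5; 17 2.7 2 0 0 8.5; 17 0 2 0 0 8.5; 17 -2 2 0 0 8.5';python3 -m creep '16 -5 2 0 0 8.5; 15.5 -7 2 0 0 8.5; 14 -9 2 0 0 8.5; 12.7 -11 2.5 0 0 8.5; 11 -13 2.5 0 0 8.5'; python3 - <<'E'
from plant import env
from h import *
c={n:cam(env.read_camera(n)) for n in("side","top")}
crop(c["top"],240,120,340,220,4,"pics/x.png"); crop(c["side"],240,190,340,290,4,"pics/y.png")
cv2.imwrite("pics/p1.png",np.hstack([cv2.imread("pics/x.png"),cv2.imread("pics/y.png")]))
E
python3 plan.py 391 338 100 -13.5 3
```

```text
t: 7.3
tcp_pos: [0.5122, 0.2674, 0.1482]
tcp_rot: [0.312, 0.95, 0.0, 0.0]
force: [0.1, 0.6, 0.3]
opening: 0.996
t: 7.8
tcp_pos: [0.4331, 0.2962, 0.1372]
tcp_rot: [0.635, 0.773, 0.0, 0.0]
force: [-0.6, -0.1, 0.9]
opening: 0.996
pos [432.5 296.4 137.1] yawy 11.34 turn [-0.  -0.  24.8] F [-0.3 -0.2 -0. ] t 7.9 op 85.1 j [ 32. -10. 108.   0.  81.  20.]
16.3 -10.8 12.4 -0.0 -0.0 8.3; 14.6 -13.1 12.4 -0.0 -0.0 8.3; 12.5 -15.0 12.4 -0.0 -0.0 8.3
```

View pics/p1.png

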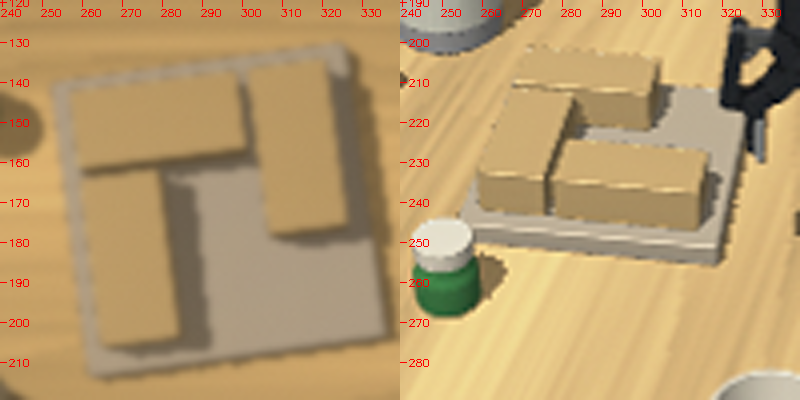

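The brick now lies in place a, flat and close to b, with top-view corners at about (82,176), (160,169), (178,336) and (103,347) in the crop. I'll go for the second brick and compute the fit.

```bash
python3 -m creep '16.3 -10.8 12 0 0 8.3; 14.6 -13 12 0 0 8.3; 12.5 -15 12 0 0 8.3; 0 0 0 0 0 0'; python3 - <<'E'
from h import *
import pickle
c=pickle.load(open("c0.pkl","rb"))
T=lambda p:(np.array(p,float)+.5)/4-.5+[240,120]
P=onz(c["top"],T([(82,176),(160,169),(178,336),(103,347)]),.058)[:,:2]
print(P.mean(0)*1000, np.degrees(np.arctan2(*((P[0]+P[1]-P[2]-P[3])[::-1]))))
E
python3 plan.py 391 338 70 -13.5 2
```

```text
t: 8.3
tcp_pos: [0.3912, 0.3379, 0.0998]
tcp_rot: [0.785, 0.62, -0.001, -0.0]
force: [0.4, 0.3, -0.5]
opening: 0.994
[594.13295684 238.43998032] 5.885690917844625
pos [391.2 337.9  99.8] yawy -13.37 turn [-0.1  0.1  0.1] F [ 0.4  0.3 -0.5] t 8.3 op 84.9 j [ 38.  -9. 111.   0.  78.  51.]
0.0 -0.1 14.9 -0.0 0.0 0.1; 0.0 -0.1 14.9 -0.0 0.0 0.1
```

```bash
python3 -m creep '0 0 25 0 0 0; 0 0 12 0 0 0; 0 0 0 0 0 0'; python3 - <<'E'
from plant import env
from h import *
c={n:cam(env.read_camera(n)) for n in("side",)}
crop(c["side"],320,220,420,300,6,"pics/g4.png")
E
```

```text
t: 8.6
tcp_pos: [0.3922, 0.3366, 0.0629]
tcp_rot: [0.784, 0.621, -0.001, 0.0]
force: [-0.3, 0.4, 0.1]
opening: 0.995
```

View pics/g4.png

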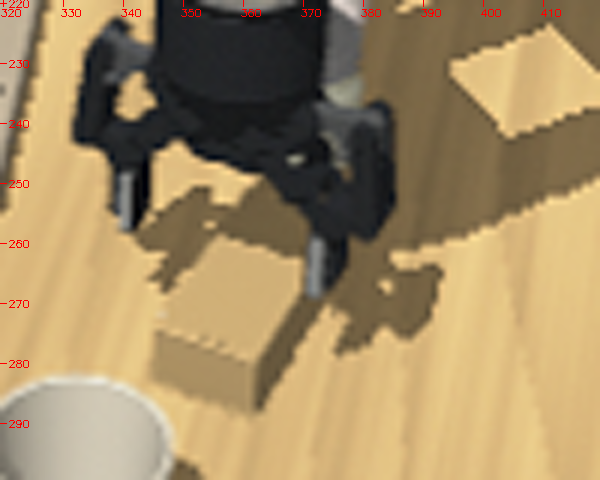

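The open fingers are above the brick's +y half, with tips at about (340,258) and (372,268). Next I'll check where those tips project so I can confirm the margin.

```bash
python3 - <<'E'
from h import *
import pickle
c=pickle.load(open("c0.pkl","rb"))["side"]
y=np.radians(-13.4);d=np.array([np.cos(y),np.sin(y)])
p=np.array([.3922,.3366])
for z in(.065,.038,.01):
    print(z,[proj(c,[*(p+s*.043*d),z]).round(1)[0].tolist() for s in(1,-1)], [proj(c,[*(p+s*.026*d),z]).round(1)[0].tolist() for s in(1,-1)])
E
python3 plan.py 391 338 20 -13.5 3
```

```text
0.065 [[342.7, 257.5], [371.4, 267.5]] [[348.2, 259.4], [365.6, 265.5]]
0.038 [[342.4, 264.7], [370.7, 274.8]] [[347.9, 266.7], [365.0, 272.8]]
0.01 [[342.0, 272.1], [370.0, 282.2]] [[347.5, 274.1], [364.4, 280.2]]
pos [392.5 336.9  64.1] yawy -13.27 turn [-0.   0.1  0.2] F [-0.2 -0.1 -0.5] t 8.65 op 84.9 j [ 38.  -7. 113.  -0.  74.  51.]
0.2 -0.6 14.7 -0.0 0.0 0.1; 0.2 -0.6 14.7 -0.0 0.0 0.1; 0.2 -0.6 14.7 -0.0 0.0 0.1
```

```bash
python3 -m creep '0 -2 15 0 0 0; 0 -1 15 0 0 0; 0 0 13 0 0 0; 0 0 0 0 0 0'; python3 -m creep '0 0 0 0 0 0; 0 0 0 0 0 0; 0 0 0 0 0 0; 0 0 0 0 0 0; 0 0 0 0 0 0' 45 100;  python3 -m creep '0 0 0 0 0 0; 0 0 0 0 0 0; 0 0 0 0 0 0'; python3 plan.py 391 338 20 -13.5 1
```

```text
t: 9.05
tcp_pos: [0.3884, 0.3374, 0.0189]
tcp_rot: [0.785, 0.62, -0.002, 0.0]
force: [-0.4, -0.1, -0.0]
opening: 0.994
t: 9.55
tcp_pos: [0.3898, 0.3386, 0.0224]
tcp_rot: [0.785, 0.62, 0.001, -0.0]
force: [-0.3, -0.3, 6.1]
opening: 0.591
t: 9.85
tcp_pos: [0.3899, 0.3386, 0.0224]
tcp_rot: [0.785, 0.62, 0.001, -0.0]
force: [-0.4, 0.8, 5.7]
opening: 0.59
pos [389.9 338.6  22.4] yawy -13.38 turn [ 0.1 -0.1  0.1] F [-0.4  0.8  5.7] t 9.85 op 50.4 j [ 38.  -5. 115.   0.  69.  52.]
-0.3 1.2 2.4 0.1 -0.1 0.1
```

```bash
python3 -m creep '0 0 -10 0 0 0; 0 0 -20 0 0 0; 0 0 -25 0 0 0; 0 0 -25 0 0 0; 0 0 0 0 0 0'; python3 - <<'E'
from plant import env
from h import *
c={n:cam(env.read_camera(n)) for n in("side",)}
crop(c["side"],320,200,420,280,6,"pics/g5.png")
E
```

```text
t: 10.35
tcp_pos: [0.3904, 0.339, 0.1051]
tcp_rot: [0.785, 0.62, 0.003, 0.0]
force: [-0.1, 0.3, -4.5]
opening: 0.587
```

View pics/g5.png

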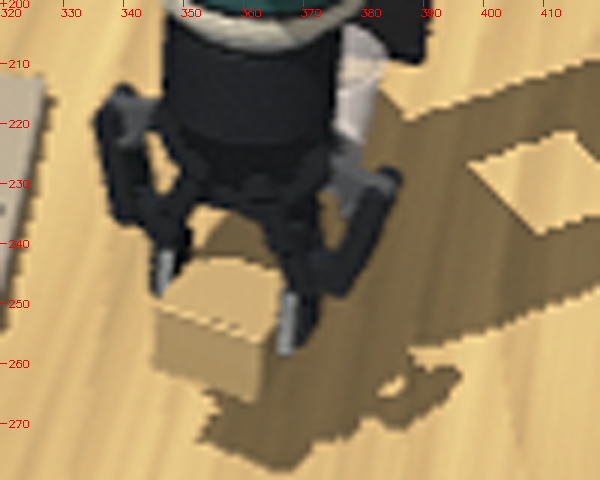

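The brick is held about a quarter of its length from its far end, with near-end top corners at about (345.8,250.8) and (362.3,257). Next I'll work out where along the brick the grip is.

```bash
python3 - <<'E'
from h import *
import pickle
c=pickle.load(open("c0.pkl","rb"))["side"]
P=onz(c,[(345.6,250.5),(362.2,256.7)],.1207)[:,:2]
L=np.radians(76.6);l=np.array([np.cos(L),np.sin(L)]);w=np.array([l[1],-l[0]])
for p in P: print(p.round(4),"along",((p-[.3904,.339])@l*1000).round(1),"across",((p-[.3904,.339])@w*1000).round(1))
Q=onz(c,[(345.6,260.8),(362.2,266.7)],.0827)[:,:2]
for p in Q: print(p.round(4),"along",((p-[.3904,.339])@l*1000).round(1),"across",((p-[.3904,.339])@w*1000).round(1))
E
```

```text
[0.4206 0.36  ] along 27.4 across 24.5
[0.374 0.373] along 29.2 across -23.9
[0.4197 0.3575] along 24.8 across 24.2
[0.3725 0.369 ] along 25.0 across -24.4
```

```bash
python3 plan.py 570 175.2 105 6.5 8
```

```text
pos [389.8 338.5 102.8] yawy -13.39 turn [  0.1  -0.1 -19.9] F [ 0.   0.1 -3.6] t 10.4 op 50.6 j [ 38.  -9. 111.   0.  78.  52.]
-14.6 26.6 -0.3 0.0 -0.0 -2.5; -15.8 26.0 -0.3 0.0 -0.0 -2.5; -16.9 25.3 -0.3 0.0 -0.0 -2.5; -18.0 24.5 -0.3 0.0 -0.0 -2.5; -19.0 23.7 -0.3 0.0 -0.0 -2.5
-20.0 22.9 -0.3 0.0 -0.0 -2.5; -21.0 22.0 -0.3 0.0 -0.0 -2.5; -21.9 21.0 -0.3 0.0 -0.0 -2.5
```

```bash
python3 -m creep '-14.6 26.6 0 0 0 -2.5; -15.8 26 0 0 0 -2.5; -16.9 25.3 0 0 0 -2.5; -18 24.5 0 0 0 -2.5; -19 23.7 0 0 0 -2.5';python3 -m creep '-20 23 0 0 0 -2.5; -21 22 0 0 0 -2.5; -22 21 0 0 0 -2.4; 0 0 0 0 0 0'; python3 plan.py 570 175.2 75 6.5 3; python3 - <<'E'
from plant import env
from h import *
c={n:cam(env.read_camera(n)) for n in("side","top")}
crop(c["top"],240,120,340,220,4,"pics/x.png"); crop(c["side"],240,180,340,280,4,"pics/y.png")
cv2.imwrite("pics/p2.png",np.hstack([cv2.imread("pics/x.png"),cv2.imread("pics/y.png")]))
E
```

```text
t: 10.9
tcp_pos: [0.5021, 0.2349, 0.0995]
tcp_rot: [0.712, 0.702, -0.001, -0.0]
force: [0.5, 0.3, -3.5]
opening: 0.588
t: 11.3
tcp_pos: [0.571, 0.1726, 0.0993]
tcp_rot: [0.666, 0.746, -0.001, -0.0]
force: [-0.3, -0.6, -3.6]
opening: 0.589
pos [571.  172.6  99.3] yawy 6.47 turn [-0.1  0.1 -0. ] F [-0.3 -0.6 -3.6] t 11.3 op 50.3 j [ 14.   1. 102.  -0.  77.   8.]
0.9 -0.2 8.1 -0.0 0.0 -0.0; 0.9 -0.2 8.1 -0.0 0.0 -0.0; 0.9 -0.2 8.1 -0.0 0.0 -0.0
```

View pics/p2.png

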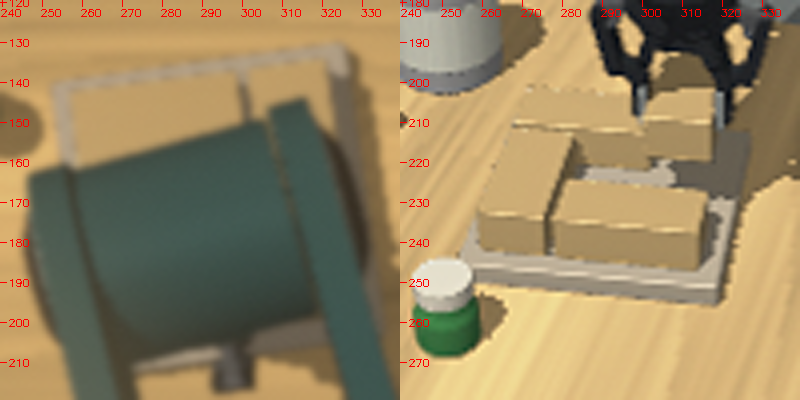

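The side view shows brick 2 above place d, with its left edge at about x=299 (pixel) overlapping c in projection. The arm hides the top view. I'll lower it to just above the slab and check the gaps.

```bash
python3 -m creep '1 0 10 0 0 0; 1 0 10 0 0 0; 0.6 -0.5 10 0 0 0; 0 0 9 0 0 0; 0 0 0 0 0 0'; python3 plan.py 570 175.2 45 6.5 3; python3 - <<'E'
from plant import env
from h import *
c={n:cam(env.read_camera(n)) for n in("side","top")}
crop(c["side"],250,190,335,255,9,"pics/p3.png")
E
```

```text
t: 11.9
tcp_pos: [0.568, 0.1775, 0.0603]
tcp_rot: [0.666, 0.746, -0.001, -0.001]
force: [0.2, 0.4, -3.3]
opening: 0.59
pos [568.  177.5  60.3] yawy 6.53 turn [-0.1  0.   0. ] F [ 0.2  0.4 -3.3] t 11.9 op 50.4 j [ 15.   3. 104.  -0.  73.   8.]
-0.8 0.6 5.1 -0.0 0.0 0.0; -0.8 0.6 5.1 -0.0 0.0 0.0; -0.8 0.6 5.1 -0.0 0.0 0.0
```

View pics/p3.png

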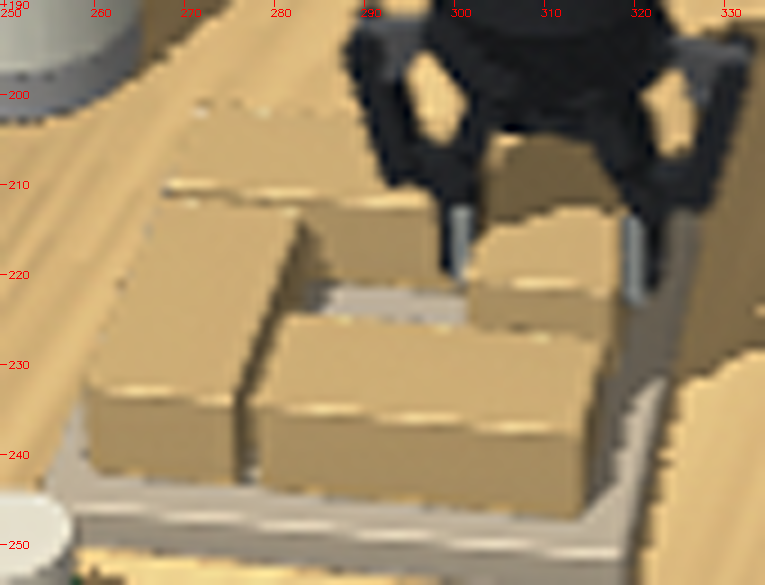

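The brick is about 18 mm above the slab, clear of a's inner edge (near face at y≈226) and of c. I'll apply a small correction and lower further.

```bash
python3 -m creep '-2.2 1.8 5 0 0 0; 0 0 5 0 0 0; 0 0 2 0 0 0; 0 0 0 0 0 0; 0 0 0 0 0 0'; python3 plan.py 570 175.2 43 6.5 1; python3 - <<'E'
from plant import env
from h import *
c={n:cam(env.read_camera(n)) for n in("side","top")}
crop(c["side"],250,190,335,255,9,"pics/p4.png")
E
```

```text
t: 12.5
tcp_pos: [0.5711, 0.1755, 0.0504]
tcp_rot: [0.666, 0.746, 0.0, 0.0]
force: [-0.1, 0.1, -3.0]
opening: 0.588
pos [571.1 175.5  50.4] yawy 6.51 turn [0. 0. 0.] F [-0.1  0.1 -3. ] t 12.5 op 50.2 j [ 15.   4. 104.  -0.  72.   8.]
-0.2 -1.1 7.4 0.0 0.0 0.0
```

View pics/p4.png

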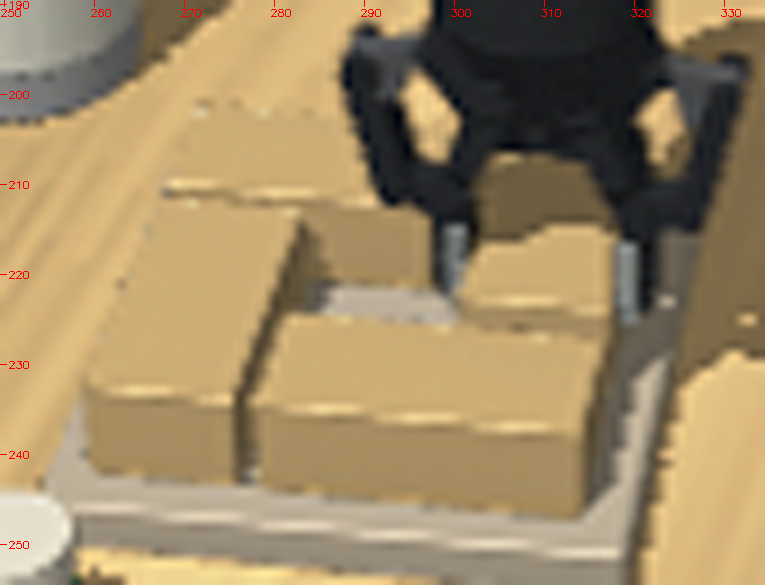

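```bash
python3 - <<'E'
from h import *
import pickle
c=pickle.load(open("c0.pkl","rb"))["side"]
S=lambda p:(np.array(p,float)+.5)/9-.5+[250,190]
y=np.radians(6.5);A=np.array([[np.cos(y),np.sin(y)],[-np.sin(y),np.cos(y)]])
for n,p,z in(("d end",[(462,300),(610,310)],.066),("a inner",[(283,314),(604,340)],.058),("a +x near corner,b corner",[(257,405),(241,400)],.058)):
    P=onz(c,S(p),z)[:,:2]; print(n,((P-[.6275,.1838])@A.T*1000).round(1).tolist())
E
```

```text
d end [[-34.1, 26.9], [-84.3, 24.9]]
a inner [[26.5, 33.4], [-83.2, 31.2]]
a +x near corner,b corner [[24.3, 83.0], [30.1, 81.2]]
```

Slab-frame results: d's end is at y≈26 and its sides at x≈-34 and -84, against targets of 26, -32 and -84. a's inner side is at about 32, so the gap is about 6 mm. I'll set it down.

```bash
python3 -m creep '0 0 3 0 0 0; 0 0 2 0 0 0; 0 0 1 0 0 0; 0 0 0 0 0 0'; python3 -m creep '0 0 1 0 0 0; 0 0 0 0 0 0'; python3 -m creep '0 0 1 0 0 0; 0 0 0 0 0 0'
```

```text
t: 13.0
tcp_pos: [0.5709, 0.1755, 0.044]
tcp_rot: [0.666, 0.746, -0.0, -0.0]
force: [-0.4, -0.8, -3.3]
opening: 0.585
t: 13.2
tcp_pos: [0.571, 0.1755, 0.0432]
tcp_rot: [0.666, 0.746, -0.0, -0.0]
force: [0.1, -0.1, -3.9]
opening: 0.59
t: 13.4
tcp_pos: [0.5711, 0.1755, 0.0424]
tcp_rot: [0.666, 0.746, 0.0, 0.0]
force: [-0.4, 0.1, -1.2]
opening: 0.586
```

```bash
python3 -m creep '0 0 1 0 0 0; 0 0 0 0 0 0'; python3 -m creep '0 0 0.5 0 0 0; 0 0 0 0 0 0'
```

```text
t: 13.6
tcp_pos: [0.5712, 0.1756, 0.0424]
tcp_rot: [0.666, 0.746, 0.0, 0.0]
force: [-5.8, -1.6, 8.2]
opening: 0.587
t: 13.8
tcp_pos: [0.5712, 0.1756, 0.0424]
tcp_rot: [0.666, 0.746, 0.0, 0.0]
force: [-9.9, -2.4, 16.4]
opening: 0.593
```

```bash
python3 -m creep '0 0 -1.3 0 0 0; 0 0 0 0 0 0'; python3 -m creep '0 0 0 0 0 0; 0 0 0 0 0 0; 0 0 0 0 0 0; 0 0 0 0 0 0' 68; python3 -m creep '0 0 -15 0 0 0; 0 0 -30 0 0 0; 0 0 -40 0 0 0; 0 0 -40 0 0 0'; python3 plan.py 570 175 200 - 1
```

```text
t: 14.0
tcp_pos: [0.5712, 0.1756, 0.0424]
tcp_rot: [0.666, 0.746, 0.0, 0.0]
force: [-2.5, -0.7, 2.8]
opening: 0.585
t: 14.4
tcp_pos: [0.5711, 0.1755, 0.0421]
tcp_rot: [0.666, 0.746, -0.0, 0.0]
force: [-0.2, 0.5, -0.1]
opening: 0.796
t: 14.8
tcp_pos: [0.5708, 0.1755, 0.1696]
tcp_rot: [0.666, 0.746, 0.0, 0.0]
force: [0.3, 0.1, -0.3]
opening: 0.798
pos [570.8 175.5 169.6] yawy 6.52 turn [ 0. -0.  0.] F [ 0.3  0.1 -0.3] t 14.8 op 68.1 j [15. -1. 98.  0. 84.  8.]
-0.4 -0.8 -30.4 0.0 -0.0 0.0
```

```bash
python3 -m creep '20 -40 -20 0 0 0; 20 -40 -20 0 0 0; 20 -40 -20 0 0 0; 20 -40 -10 0 0 0; 0 0 0 0 0 0'; python3 - <<'E'
from plant import env
from h import *
import pickle
c={n:cam(env.read_camera(n)) for n in("side","top")}
pickle.dump(c,open("c1.pkl","wb"))
cv2.imwrite("pics/top2.png",c["top"]["f"][:,:,::-1])
o=pickle.load(open("c0.pkl","rb"))
crop(o["side"],280,95,400,200,6.5,"pics/k1.png")
crop(o["top"],390,100,560,260,4.6,"pics/k2.png")
E
```

```text
t: 15.3
tcp_pos: [0.4001, 0.2382, 0.2408]
tcp_rot: [0.665, 0.747, 0.002, 0.001]
force: [0.4, 0.0, -0.4]
opening: 0.794
```

View pics/top2.png

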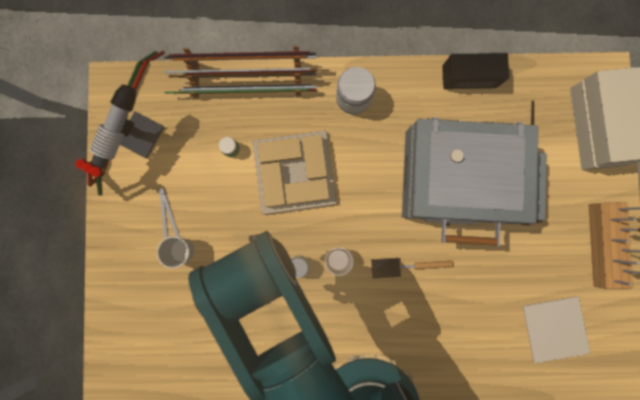

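View pics/k1.png

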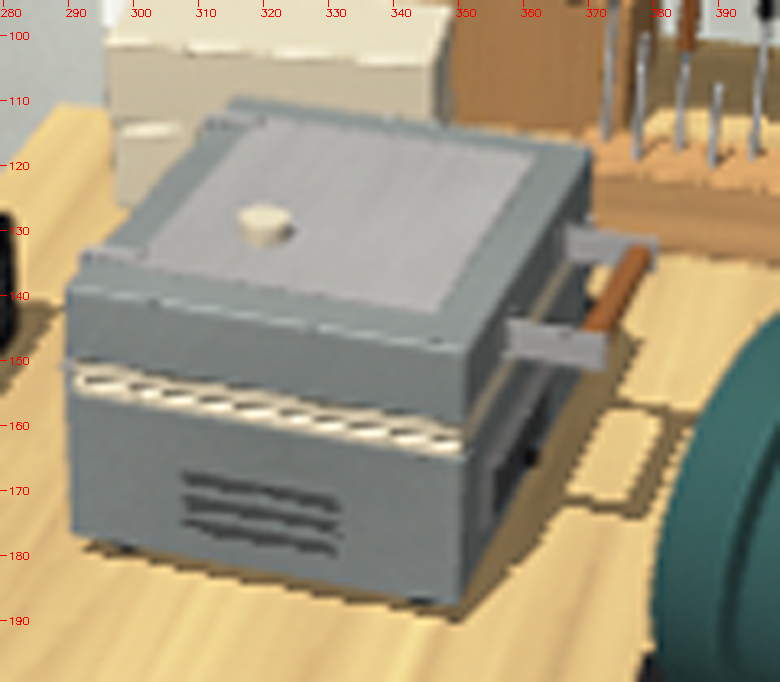

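View pics/k2.png

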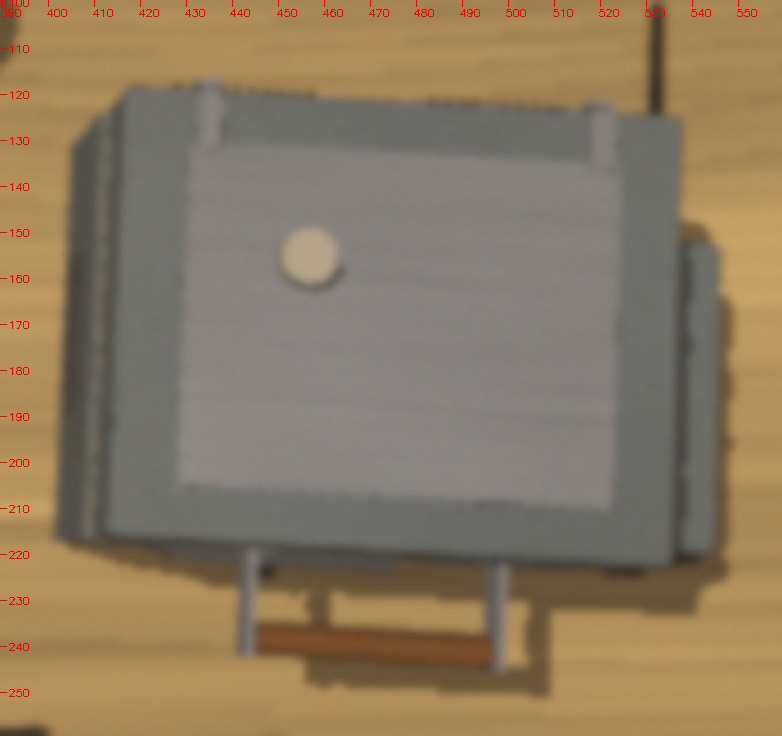

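The top view shows the pinwheel complete around (293,172). The bar runs from about (445,238) to (497,241) in the top view and from about (372,143) to (378.5,134) in the side view. The bar sits in front of the lid.

```bash
python3 - <<'E'
from h import *
import pickle
c=pickle.load(open("c1.pkl","rb"))
T=lambda p:(np.array(p,float)+.5)/4.6-.5+[390,100]
S=lambda p:(np.array(p,float)+.5)/6.5-.5+[280,95]
X=tri(c["top"],T([(252,639),(495,652)]),c["side"],S([(596,322),(642,254)])); print("bar",X.round(4).tolist(),X.mean(0).round(4))
P=onz(c["top"],T([(255,639),(492,652)]),.145); print("bar top@.145",P.round(4).tolist(),P.mean(0), np.degrees(np.arctan2(*(P[0]-P[1])[:2][::-1])))
P=onz(c["top"],T([(105,533),(672,566),(682,118),(130,88)]),.176); 
e=np.diff(np.vstack([P,P[:1]]),axis=0); print("lid",P.round(4).tolist(),np.linalg.norm(e,axis=1),np.degrees(np.arctan2(e[:,1],e[:,0])),P.mean(0))
P=onz(c["side"],S([(596,322),(642,254)]),.145);print("bar side@.145",P.round(4).tolist(),P.mean(0))
crop(c["top"],240,120,345,225,7,"pics/p5.png")
E
```

```text
bar [[0.4466, -0.1709, 0.1661, 0.0043], [0.4383, -0.3, 0.1479, 0.0015]] [ 0.4425 -0.2355  0.157   0.0029]
bar top@.145 [[0.4481, -0.1776, 0.145], [0.439, -0.2994, 0.145]] [ 0.44354329 -0.23853335  0.145     ] 85.7382735148924
lid [[0.5034, -0.0961, 0.176], [0.4813, -0.3804, 0.176], [0.709, -0.3979, 0.176], [0.7297, -0.1167, 0.176]] [0.28509968 0.22830486 0.28195318 0.22719187] [-94.45130608  -4.39022792  85.77861393 174.81595814] [ 0.60585409 -0.24776383  0.176     ]
bar side@.145 [[0.45, -0.2129, 0.145], [0.4383, -0.3064, 0.145]] [ 0.44418742 -0.25968062  0.145     ]
```

View pics/p5.png

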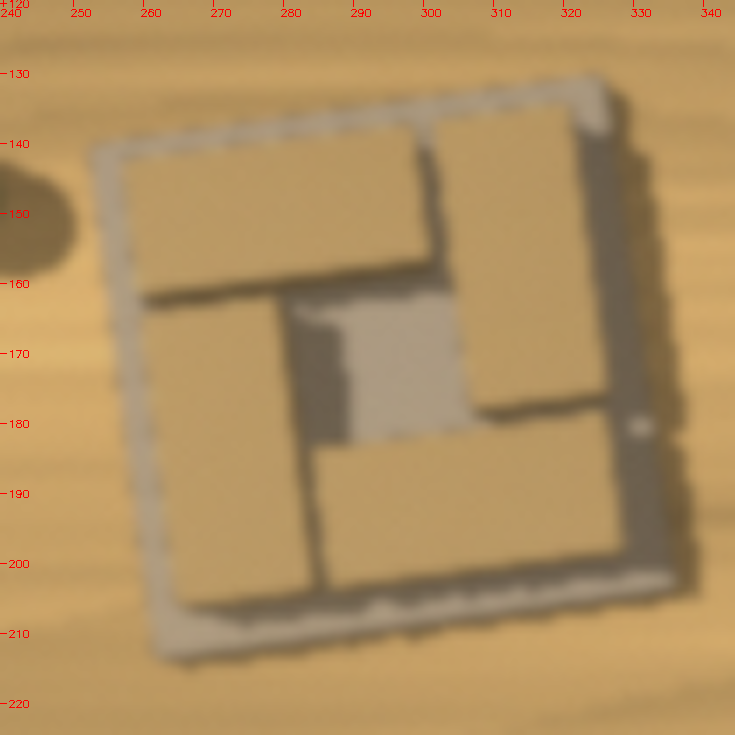

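All four bricks look right. The bar is near (443.5,-238.5,~146) mm and the kiln yaw is about -4.4°. I'll approach with the tool tilted 30° forward, so the finger knuckles clear the lid front.

```bash
cat > plan2.py <<'E'
# plan2.py back(mm along tool z from grasp) tilt(deg) nrows [theta_deg=0]
import sys
from plant import env
from h import *
back,tilt,n=float(sys.argv[1]),float(sys.argv[2]),int(sys.argv[3]); th=np.radians(float(sys.argv[4])) if len(sys.argv)>4 else 0
yk=np.radians(-4.4); kx=np.array([np.cos(yk),np.sin(yk),0]); ky=np.array([-np.sin(yk),np.cos(yk),0]); kz=np.array([0,0,1.])
BAR=np.array([443.5,-238.5,145.]); H=BAR+284*kx-30*kz
a=np.arctan2(30,284)+th; bar=H+285.6*(-np.cos(a)*kx+np.sin(a)*kz)
t=np.radians(tilt); z=np.sin(t)*kx-np.cos(t)*kz; x=ky; y=np.cross(z,x)
Rt=R.from_matrix(np.c_[x,y,z]); tgt=bar+(8-back)*z
s=env.sense(); p=np.array(s["tcp_pos"])*1000; r=R.from_quat(s["tcp_rot"]); rv=(r.inv()*Rt).as_rotvec()
# implied lid angle from the current TCP (grasp point 8 behind)
g=p-8*r.as_matrix()[:,2]; d=g-H; ang=np.degrees(np.arctan2(d@kz,-d@kx)-np.arctan2(30,284)); zc=r.as_matrix()[:,2]
print("t",round(s["t"],2),"tcp",p.round(1),"tilt",round(np.degrees(np.arctan2(zc@kx,-zc[2])),1),"grasp: lid deg",ang.round(1),"rad",np.radians(ang).round(3),"radius",round(np.hypot(d@kz,d@kx),1),"along",round(d@ky,1))
print("tgt",tgt.round(1),"turn",np.degrees(rv).round(1),"F",np.array(s["force"]).round(1),"op",round(s["opening"]*85.4,1),"j",np.degrees(s["joint_pos"]).round(0))
cur=p;rr=r
for i in range(n):
    nx=p+(tgt-p)*(i+1)/n; dd=rr.as_matrix().T@(nx-cur); cur=nx; rr=rr*R.from_rotvec(rv/n)
    print(" ".join(f"{v:.1f}" for v in np.r_[dd,np.degrees(rv/n)]),end=";\n" if i%5==4 else "; ")
E
python3 plan2.py 100 30 15
```

```text
t 15.4 tcp [402.6 237.2 238.6] tilt 0.1 grasp: lid deg 14.0 rad 0.244 radius 384.5 along 471.1
tgt [ 397.6 -235.   224.7] turn [-29.8  -2.9  10.7] F [0.7 0.5 0.1] op 67.9 j [ 27. -20. 107.  -0.  93.  21.]
-31.2 -4.0 0.9 -2.0 -0.2 0.7; -31.3 -3.6 0.9 -2.0 -0.2 0.7; -31.3 -3.2 0.9 -2.0 -0.2 0.7; -31.3 -2.9 0.9 -2.0 -0.2 0.7; -31.4 -2.5 0.9 -2.0 -0.2 0.7;
-31.4 -2.1 0.9 -2.0 -0.2 0.7; -31.4 -1.8 0.9 -2.0 -0.2 0.7; -31.4 -1.4 1.0 -2.0 -0.2 0.7; -31.5 -1.1 1.1 -2.0 -0.2 0.7; -31.5 -0.7 1.1 -2.0 -0.2 0.7;
-31.5 -0.4 1.2 -2.0 -0.2 0.7; -31.5 -0.0 1.3 -2.0 -0.2 0.7; -31.5 0.3 1.4 -2.0 -0.2 0.7; -31.4 0.7 1.6 -2.0 -0.2 0.7; -31.4 1.0 1.7 -2.0 -0.2 0.7;
```

```bash
python3 -m creep '-31 -3 -2 0 0 0.7; -31 -3 -2 0 0 0.7; -31 -3 -2 0 0 0.7; -31 -3 -2 0 0 0.7; -31 -3 -2 0 0 0.7' 45; python3 -m creep '-31 -3 0 0 0 0.7; -31 -2 0 0 0 0.7; -31 -1 0 0 0 0.7; -31 0 0 0 0 0.7; -31 0 0 0 0 0.7'; python3 -m creep '-31 0 0 0 0 0.7; -31 0 0 0 0 0.7; -31 0 0 0 0 0.7; -31 0 0 0 0 0.7; -31 0 0 0 0 0.7'; python3 plan2.py 100 30 6
```

```text
t: 15.9
tcp_pos: [0.4023, 0.0793, 0.2471]
tcp_rot: [0.689, 0.725, -0.0, -0.0]
force: [1.3, -0.3, -0.7]
opening: 0.526
t: 16.4
tcp_pos: [0.4003, -0.0762, 0.2471]
tcp_rot: [0.711, 0.703, -0.0, -0.0]
force: [0.9, 0.6, -0.1]
opening: 0.53
t: 16.9
tcp_pos: [0.3948, -0.2313, 0.2469]
tcp_rot: [0.732, 0.681, -0.0, -0.0]
force: [0.2, 0.4, 1.1]
opening: 0.528
t 16.9 tcp [ 394.8 -231.3  246.9] tilt -0.0 grasp: lid deg 16.8 rad 0.292 radius 361.3 along 3.4
tgt [ 397.6 -235.   224.7] turn [-30.   -0.1   0.3] F [0.2 0.4 1.1] op 45.1 j [-34. -21. 108.  -0.  94. -29.]
-0.6 0.5 3.7 -5.0 -0.0 0.0; -0.6 0.2 3.7 -5.0 -0.0 0.0; -0.6 -0.1 3.7 -5.0 -0.0 0.0; -0.6 -0.5 3.7 -5.0 -0.0 0.0; -0.6 -0.8 3.7 -5.0 -0.0 0.0;
-0.6 -1.1 3.6 -5.0 -0.0 0.0;
```

```bash
python3 -m creep '-0.6 0.5 3 -5 0 0; -0.6 0 3 -5 0 0; -0.6 0 3 -5 0 0; -0.6 -0.5 3 -5 0 0; -0.6 -1 3 -5 0 0'; python3 -m creep '-0.6 -1 3 -5 0 0; 0 0 0 0 0 0'; python3 plan2.py 45 30 3;  python3 - <<'E'
from plant import env
from h import *
c={n:cam(env.read_camera(n)) for n in("side","top")}
a=[cv2.resize(c["top"]["f"][150:280,390:560,::-1],(400,306)),cv2.resize(c["side"]["f"][80:210,290:460,::-1],(400,306))]
cv2.imwrite("pics/k3.png",np.hstack(a))
E
```

```text
t: 17.4
tcp_pos: [0.3965, -0.2332, 0.232]
tcp_rot: [0.714, 0.665, 0.148, 0.16]
force: [0.3, 0.0, 0.7]
opening: 0.53
t: 17.6
tcp_pos: [0.3957, -0.2336, 0.2277]
tcp_rot: [0.707, 0.658, 0.177, 0.189]
force: [-0.1, -1.0, -0.4]
opening: 0.528
t 17.6 tcp [ 395.7 -233.6  227.7] tilt 30.0 grasp: lid deg 13.6 rad 0.237 radius 356.7 along 1.2
tgt [ 425.  -237.1  177. ] turn [ 0.  -0.2  0.2] F [-0.1 -1.  -0.4] op 45.1 j [-45. -38. 124.  20.  72. -44.]
-0.5 0.1 19.5 0.0 -0.1 0.1; -0.4 0.1 19.5 0.0 -0.1 0.1; -0.4 0.1 19.5 0.0 -0.1 0.1;
```

View pics/k3.png

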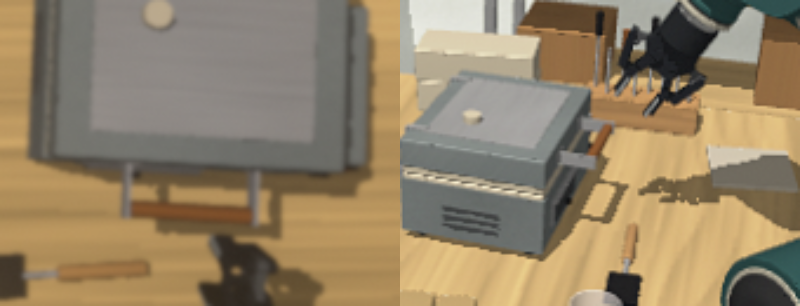

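The gripper is up and back from the bar, tilted, with its jaws around (240,260) in the top crop and laterally in line with the bar. I'll advance along the tool axis.

```bash
python3 -m creep '0 0 20 0 0 0; 0 0 20 0 0 0; 0 0 18 0 0 0; 0 0 0 0 0 0'; python3 plan2.py 0 30 3;  python3 - <<'E'
from plant import env
from h import *
c={n:cam(env.read_camera(n)) for n in("side","top")}
crop(c["top"],435,200,515,280,5,"pics/x.png"); crop(c["side"],330,95,410,175,5,"pics/y.png")
cv2.imwrite("pics/k4.png",np.hstack([cv2.imread("pics/x.png"),cv2.imread("pics/y.png")]))
E
```

```text
t: 18.1
tcp_pos: [0.4263, -0.2343, 0.1766]
tcp_rot: [0.707, 0.66, 0.176, 0.187]
force: [-0.1, -0.3, 0.4]
opening: 0.528
t 18.1 tcp [ 426.3 -234.3  176.6] tilt 29.7 grasp: lid deg 6.6 rad 0.115 radius 313.1 along 2.9
tgt [ 447.5 -238.8  138.1] turn [-0.3 -0.3  0.4] F [-0.1 -0.3  0.4] op 45.1 j [-42. -33. 125.  20.  65. -43.]
-1.1 -0.2 14.7 -0.1 -0.1 0.1; -1.0 -0.2 14.7 -0.1 -0.1 0.1; -1.0 -0.2 14.7 -0.1 -0.1 0.1;
```

View pics/k4.png

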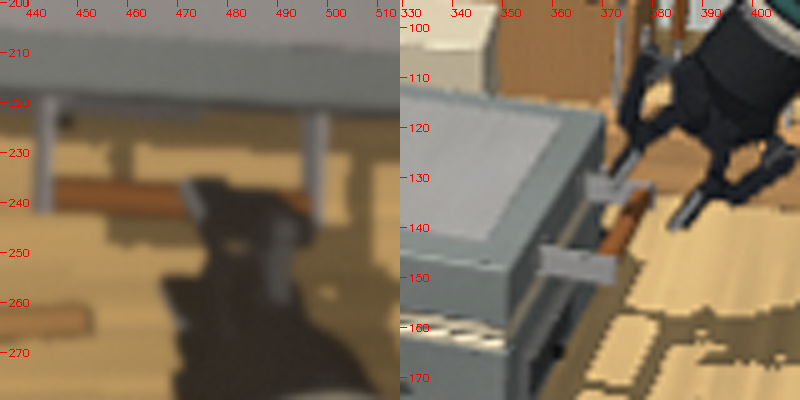

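```bash
python3 - <<'E'
from plant import env
from h import *
import pickle
c=pickle.load(open("c1.pkl","rb")); s=env.sense(); p=s["tcp_pos"]; M=R.from_quat(s["tcp_rot"]).as_matrix()
for n in c:
  print(n,"tcp",proj(c[n],p).round(1),"bar mid",proj(c[n],[.4435,-.2385,.145]).round(1),"tipside+y",proj(c[n],p+M[:,1]*.0225+M[:,2]*.005).round(1),"-y",proj(c[n],p-M[:,1]*.0225+M[:,2]*.005).round(1), "pad edges",proj(c[n],[p+M[:,1]*.0225+M[:,0]*.011,p+M[:,1]*.0225-M[:,0]*.011]).round(1).tolist())
E
```

```text
side tcp [[379.4 133.9]] bar mid [[374.2 141.3]] tipside+y [[373.6 131.3]] -y [[383.6 138.5]] pad edges [[373.6, 131.5], [375.0, 129.0]]
top tcp [[474.2 248. ]] bar mid [[470.8 240. ]] tipside+y [[475.5 238.5]] -y [[471.8 255.1]] pad edges [[471.2, 239.4], [480.9, 239.9]]
```

The measured gripper tips match their projections: the top-view tip is at (475,238), and in the side view the lower tip is at (383,139). The bar lies on its predicted line, so the way forward is clear. I'll advance to the bar and close.

```bash
python3 -m creep '-1 0 15 0 0 0; -1 0 15 0 0 0; -1 -0.3 13 -0.3 0 0; 0 0 0 0 0 0; 0 0 0 0 0 0'; python3 plan2.py 0 30 1;  python3 - <<'E'
from plant import env
from h import *
c={n:cam(env.read_camera(n)) for n in("side","top")}
crop(c["top"],435,200,515,280,5,"pics/x.png"); crop(c["side"],330,95,410,175,5,"pics/y.png")
cv2.imwrite("pics/k5.png",np.hstack([cv2.imread("pics/x.png"),cv2.imread("pics/y.png")]))
E
```

```text
t: 18.7
tcp_pos: [0.4468, -0.2393, 0.1424]
tcp_rot: [0.706, 0.658, 0.178, 0.191]
force: [0.4, -0.6, 0.8]
opening: 0.528
t 18.7 tcp [ 446.8 -239.3  142.4] tilt 30.3 grasp: lid deg 0.8 rad 0.015 radius 286.7 along -0.6
tgt [ 447.5 -238.8  138.1] turn [ 0.3 -0.2  0.4] F [ 0.4 -0.6  0.8] op 45.1 j [-41. -29. 126.  20.  60. -43.]
0.6 -1.7 4.0 0.3 -0.2 0.4;
```

View pics/k5.png

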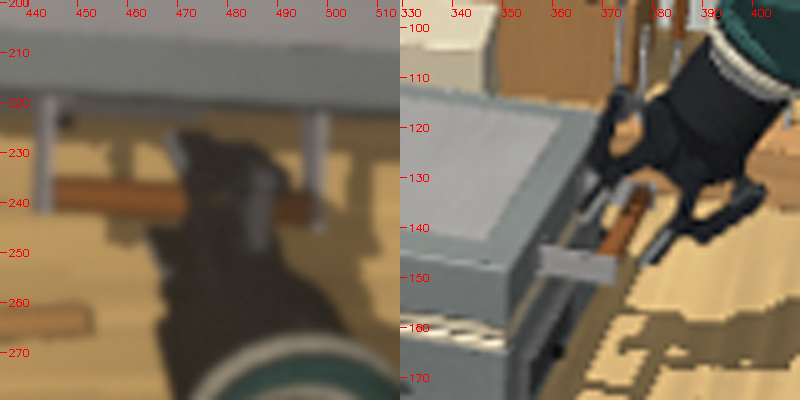

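The bar lies between the two fingers, at about (375,140) in the side view, with tips either side at (366,139) and (379,147). I'll advance 4 mm and grip.

```bash
python3 -m creep '0.5 -1.3 4 0 0 0; 0 0 0 0 0 0'; python3 -m creep '0 0 0 0 0 0; 0 0 0 0 0 0; 0 0 0 0 0 0; 0 0 0 0 0 0; 0 0 0 0 0 0' 12 40;  python3 -m creep '0 0 0 0 0 0; 0 0 0 0 0 0'; python3 plan2.py 0 30 1
```

```text
t: 19.0
tcp_pos: [0.4476, -0.2386, 0.137]
tcp_rot: [0.706, 0.658, 0.178, 0.191]
force: [0.0, 0.2, 0.3]
opening: 0.523
t: 19.5
tcp_pos: [0.4482, -0.2387, 0.1378]
tcp_rot: [0.706, 0.658, 0.179, 0.192]
force: [5.9, 0.6, 0.7]
opening: 0.197
t: 19.7
tcp_pos: [0.4482, -0.2387, 0.1378]
tcp_rot: [0.706, 0.658, 0.179, 0.192]
force: [5.6, 0.8, 1.9]
opening: 0.194
t 19.7 tcp [ 448.2 -238.7  137.8] tilt 30.4 grasp: lid deg -0.1 rad -0.001 radius 284.9 along 0.1
tgt [ 447.5 -238.8  138.1] turn [ 0.4 -0.2  0.4] F [5.6 0.8 1.9] op 16.6 j [-40. -29. 126.  21.  59. -43.]
-0.1 -0.4 -0.6 0.4 -0.2 0.4;
```

```bash
python3 plan2.py 0 20.4 5 10 | tail -2
```

```text
tgt [ 455.8 -239.4  186.4] turn [10.  -0.2  0.4] F [5.6 0.8 1.9] op 16.6 j [-40. -29. 126.  21.  59. -43.]
-0.0 6.2 -7.6 2.0 -0.0 0.1; -0.0 6.0 -7.8 2.0 -0.0 0.1; -0.0 5.7 -8.0 2.0 -0.0 0.1; -0.0 5.4 -8.2 2.0 -0.0 0.1; -0.0 5.1 -8.4 2.0 -0.0 0.1;
```

```bash
python3 -m creep '0 2.8 -4 1 0 0; 0 5.6 -8 2 0 0; 0 5.6 -8 2 0 0; 0 0 0 0 0 0'; python3 plan2.py 0 20.4 3 10
```

```text
t: 20.1
tcp_pos: [0.4513, -0.239, 0.1629]
tcp_rot: [0.713, 0.666, 0.149, 0.16]
force: [6.9, -3.1, -5.2]
opening: 0.197
t 20.1 tcp [ 451.3 -239.   162.9] tilt 25.3 grasp: lid deg 5.1 rad 0.089 radius 284.9 along 0.1
tgt [ 455.8 -239.4  186.4] turn [ 4.9 -0.1  0.4] F [ 6.9 -3.1 -5.2] op 16.8 j [-38. -27. 122.  15.  65. -39.]
-0.1 4.7 -6.4 1.6 -0.0 0.1; -0.1 4.5 -6.6 1.6 -0.0 0.1; -0.1 4.3 -6.7 1.6 -0.0 0.1;
```

```bash
python3 -m creep '0 5.6 -8 2 0 0; 0 5.6 -8 2 0 0; 0 5.6 -8 2 0 0; 0 5.6 -8 2 0 0; 0 5.6 -8 2 0 0'; python3 -m creep '0 0 0 0 0 0'; python3 plan2.py 0 5.4 5 25;  python3 - <<'E'
from plant import env
from h import *
c={n:cam(env.read_camera(n)) for n in("side","top")}
crop(c["top"],400,150,550,280,2.66,"pics/x.png"); crop(c["side"],280,50,430,180,2.66,"pics/y.png")
cv2.imwrite("pics/k6.png",np.hstack([cv2.imread("pics/x.png"),cv2.imread("pics/y.png")]))
E
```

```text
t: 20.6
tcp_pos: [0.4632, -0.2399, 0.2089]
tcp_rot: [0.725, 0.676, 0.091, 0.098]
force: [23.7, -5.3, -12.8]
opening: 0.195
t: 20.7
tcp_pos: [0.4636, -0.2399, 0.2098]
tcp_rot: [0.725, 0.676, 0.091, 0.098]
force: [15.3, -5.1, -9.0]
opening: 0.192
t 20.7 tcp [ 463.6 -239.9  209.8] tilt 15.4 grasp: lid deg 15.0 rad 0.263 radius 285.1 along 0.2
tgt [ 483.4 -241.6  254.3] turn [10.  -0.   0.4] F [15.3 -5.1 -9. ] op 16.4 j [-34. -21. 112.   8.  76. -31.]
-0.1 6.2 -7.5 2.0 -0.0 0.1; -0.1 5.9 -7.7 2.0 -0.0 0.1; -0.1 5.7 -7.9 2.0 -0.0 0.1; -0.0 5.4 -8.1 2.0 -0.0 0.1; -0.0 5.1 -8.3 2.0 -0.0 0.1;
```

View pics/k6.png

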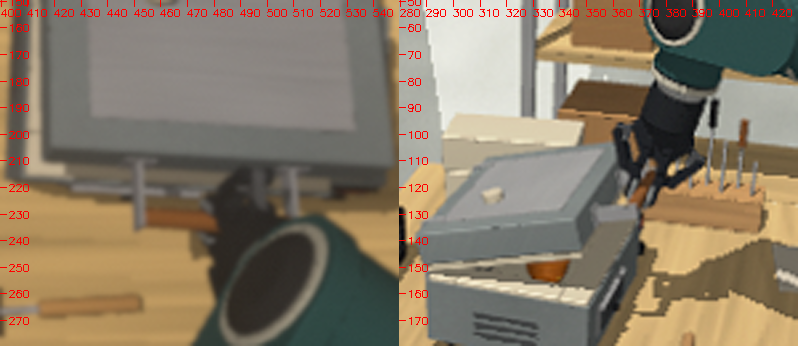

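The side view shows the lid ajar by about 15°, with the bowl visible at (335,150) and the bar in the jaws at (368,118). The radial pull is about 15 N, so I'll bias slightly toward the hinge and go on.

```bash
python3 -m creep '0 6.3 -8 2 0 0; 0 6 -8 2 0 0; 0 5.8 -8 2 0 0; 0 5.6 -8 2 0 0; 0 0 0 0 0 0'; python3 plan2.py 0 -2.6 5 33
```

```text
t: 21.3
tcp_pos: [0.4793, -0.2411, 0.2456]
tcp_rot: [0.73, 0.681, 0.043, 0.047]
force: [4.3, -3.0, -5.0]
opening: 0.196
t 21.3 tcp [ 479.3 -241.1  245.6] tilt 7.3 grasp: lid deg 23.1 rad 0.402 radius 285.0 along 0.2
tgt [ 505.1 -243.2  286.9] turn [9.9 0.  0.4] F [ 4.3 -3.  -5. ] op 16.8 j [-31. -15. 103.   3.  86. -27.]
-0.1 6.2 -7.5 2.0 0.0 0.1; -0.1 5.9 -7.7 2.0 0.0 0.1; -0.1 5.6 -7.9 2.0 0.0 0.1; -0.0 5.4 -8.1 2.0 0.0 0.1; -0.0 5.1 -8.3 2.0 0.0 0.1;
```

```bash
python3 -m creep '0 6 -8 2 0 0; 0 5.8 -8 2 0 0; 0 5.6 -8 2 0 0; 0 2.8 -4 1 0 0; 0 0 0 0 0 0'; python3 plan2.py 0 -8.6 5 40
```

```text
t: 21.8
tcp_pos: [0.4967, -0.2424, 0.2745]
tcp_rot: [0.731, 0.682, 0.001, 0.002]
force: [4.1, -5.1, -4.3]
opening: 0.197
t 21.8 tcp [ 496.7 -242.4  274.5] tilt 0.3 grasp: lid deg 30.0 rad 0.523 radius 285.1 along 0.2
tgt [ 527.8 -245.   312.6] turn [8.9 0.1 0.4] F [ 4.1 -5.1 -4.3] op 16.8 j [-29.  -9.  95.   0.  94. -25.]
-0.1 6.3 -7.6 1.8 0.0 0.1; -0.1 6.0 -7.8 1.8 0.0 0.1; -0.1 5.8 -8.0 1.8 0.0 0.1; -0.1 5.5 -8.1 1.8 0.0 0.1; -0.0 5.3 -8.3 1.8 0.0 0.1;
```

```bash
python3 -m creep '0 4.3 -6 1.5 0 0; 0 4.3 -6 1.5 0 0; 0 4.3 -6 1.5 0 0; 0 4.3 -6 1.5 0 0; 0 0 0 0 0 0'; python3 plan2.py 0 -16 5 46
```

```text
t: 22.3
tcp_pos: [0.5147, -0.2438, 0.2979]
tcp_rot: [0.73, 0.681, -0.034, -0.037]
force: [1.9, -5.1, -2.5]
opening: 0.195
t 22.3 tcp [ 514.7 -243.8  297.9] tilt -5.8 grasp: lid deg 36.0 rad 0.628 radius 285.1 along 0.2
tgt [ 549.3 -246.6  332.5] turn [10.2  0.1  0.4] F [ 1.9 -5.1 -2.5] op 16.7 j [-27.  -4.  88.  -2. 101. -23.]
-0.1 6.2 -7.6 2.0 0.0 0.1; -0.1 5.9 -7.8 2.0 0.0 0.1; -0.1 5.7 -8.0 2.0 0.0 0.1; -0.1 5.4 -8.2 2.0 0.0 0.1; -0.1 5.1 -8.4 2.0 0.0 0.1;
```

```bash
python3 -m creep '0 4.3 -6 1.5 0 0; 0 4.3 -6 1.5 0 0; 0 4.3 -6 1.5 0 0; 0 4.3 -6 1.5 0 0; 0 0 0 0 0 0'; python3 plan2.py 0 -16 5 46
```

```text
t: 22.8
tcp_pos: [0.535, -0.2453, 0.3192]
tcp_rot: [0.728, 0.678, -0.07, -0.075]
force: [1.1, -5.3, -3.1]
opening: 0.194
t 22.8 tcp [ 535.  -245.3  319.2] tilt -11.8 grasp: lid deg 42.0 rad 0.733 radius 285.1 along 0.3
tgt [ 549.3 -246.6  332.5] turn [4.2 0.1 0.4] F [ 1.1 -5.3 -3.1] op 16.6 j [-25.   2.  81.  -4. 108. -22.]
-0.1 2.3 -3.2 0.8 0.0 0.1; -0.1 2.2 -3.2 0.8 0.0 0.1; -0.1 2.2 -3.2 0.8 0.0 0.1; -0.1 2.1 -3.3 0.8 0.0 0.1; -0.1 2.1 -3.3 0.8 0.0 0.1;
```

```bash
python3 -m creep '0 2.9 -4 1 0 0; 0 2.9 -4 1 0 0; 0 2.9 -4 1 0 0; 0 2.9 -4 1 0 0; 0 1.4 -2 0.5 0 0'; python3 -m creep '0 0 0 0 0 0; 0 0 0 0 0 0; 0 0 0 0 0 0'; python3 plan2.py 0 -4 5 34;  python3 - <<'E'
from plant import env
from h import *
c={n:cam(env.read_camera(n)) for n in("side","top")}
crop(c["top"],400,60,550,190,2.66,"pics/x.png"); crop(c["side"],280,30,430,160,2.66,"pics/y.png")
cv2.imwrite("pics/k7.png",np.hstack([cv2.imread("pics/x.png"),cv2.imread("pics/y.png")]))
E
```

```text
t: 23.3
tcp_pos: [0.5513, -0.2466, 0.3336]
tcp_rot: [0.724, 0.675, -0.097, -0.103]
force: [1.4, -6.1, -2.1]
opening: 0.193
t: 23.6
tcp_pos: [0.5512, -0.2465, 0.3334]
tcp_rot: [0.724, 0.675, -0.096, -0.103]
force: [3.1, -6.8, -2.9]
opening: 0.192
t 23.6 tcp [ 551.2 -246.5  333.4] tilt -16.2 grasp: lid deg 46.4 rad 0.81 radius 285.2 along 0.3
tgt [ 508.1 -243.5  290.7] turn [-12.2   0.1   0.4] F [ 3.1 -6.8 -2.9] op 16.4 j [-24.   6.  76.  -6. 113. -22.]
0.0 -5.9 10.6 -2.4 0.0 0.1; 0.0 -6.4 10.4 -2.4 0.0 0.1; -0.0 -6.8 10.1 -2.4 0.0 0.1; -0.0 -7.2 9.8 -2.4 0.0 0.1; -0.0 -7.6 9.5 -2.4 0.0 0.1;
```

View pics/k7.png

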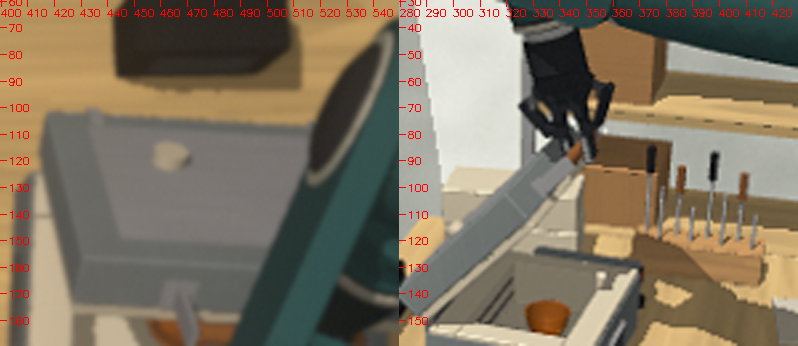

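The side view shows the lid raised well past the middle, with the bar still in the jaws at (347,88). The kinematics give 0.81 rad. I'll ease it back to about 0.59 rad.

```bash
python3 -m creep '0 -2.8 4 -1 0 0; 0 -4.2 6 -1.5 0 0; 0 -4.2 6 -1.5 0 0; 0 -4.2 6 -1.5 0 0; 0 0 0 0 0 0'; python3 plan2.py 0 -4 4 34;
```

```text
t: 24.2
tcp_pos: [0.5305, -0.245, 0.315]
tcp_rot: [0.728, 0.679, -0.063, -0.068]
force: [7.8, -6.3, -9.2]
opening: 0.195
t 24.2 tcp [ 530.5 -245.   315. ] tilt -10.6 grasp: lid deg 40.8 rad 0.711 radius 285.2 along 0.2
tgt [ 508.1 -243.5  290.7] turn [-6.6  0.1  0.4] F [ 7.8 -6.3 -9.2] op 16.7 j [-25.   1.  82.  -4. 107. -22.]
-0.0 -4.4 7.0 -1.7 0.0 0.1; -0.0 -4.6 6.9 -1.7 0.0 0.1; -0.0 -4.8 6.7 -1.7 0.0 0.1; -0.0 -5.0 6.6 -1.7 0.0 0.1;
```

```bash
python3 -m creep '0 -4.2 6 -1.5 0 0; 0 -4.2 6 -1.5 0 0; 0 -4.2 6 -1.5 0 0; 0 -4.2 6 -1.5 0 0; 0 -2.2 3 -0.8 0 0'; python3 -m creep '0 0 0 0 0 0; 0 0 0 0 0 0; 0 0 0 0 0 0; 0 0 0 0 0 0; 0 0 0 0 0 0'; python3 plan2.py 0 -4 1 34
```

```text
t: 24.7
tcp_pos: [0.5085, -0.2433, 0.2906]
tcp_rot: [0.731, 0.682, -0.023, -0.024]
force: [13.3, -6.6, -13.5]
opening: 0.198
t: 25.2
tcp_pos: [0.5088, -0.2433, 0.2909]
tcp_rot: [0.731, 0.682, -0.023, -0.025]
force: [11.0, -6.6, -10.9]
opening: 0.195
t 25.2 tcp [ 508.8 -243.3  290.9] tilt -3.9 grasp: lid deg 34.1 rad 0.596 radius 285.2 along 0.2
tgt [ 508.1 -243.5  290.7] turn [0.1 0.  0.4] F [ 11.   -6.6 -10.9] op 16.7 j [-27.  -6.  90.  -2.  99. -24.]
-0.2 -0.7 0.3 0.1 0.0 0.4;
```

```bash
python3 -m creep '0 0.4 0.3 0 0 0; 0 0.3 0.2 0 0 0; 0 0 0 0 0 0; 0 0 0 0 0 0; 0 0 0 0 0 0'; python3 plan2.py 0 -4 1 34; python3 - <<'E'
from plant import env
from h import *
import pickle
c={n:cam(env.read_camera(n)) for n in("side","top")}
pickle.dump(c,open("c2.pkl","wb"))
crop(c["side"],275,40,395,140,6.5,"pics/k8.png")
cv2.imwrite("pics/top3.png",c["top"]["f"][:,:,::-1])
E
```

```text
t: 25.7
tcp_pos: [0.509, -0.2433, 0.291]
tcp_rot: [0.731, 0.682, -0.023, -0.025]
force: [3.2, -5.0, -5.1]
opening: 0.192
t 25.7 tcp [ 509.  -243.3  291. ] tilt -3.9 grasp: lid deg 34.2 rad 0.596 radius 285.1 along 0.2
tgt [ 508.1 -243.5  290.7] turn [0.1 0.1 0.4] F [ 3.2 -5.  -5.1] op 16.4 j [-27.  -5.  90.  -2.  99. -24.]
-0.2 -0.9 0.4 0.1 0.1 0.4;
```

View pics/k8.png

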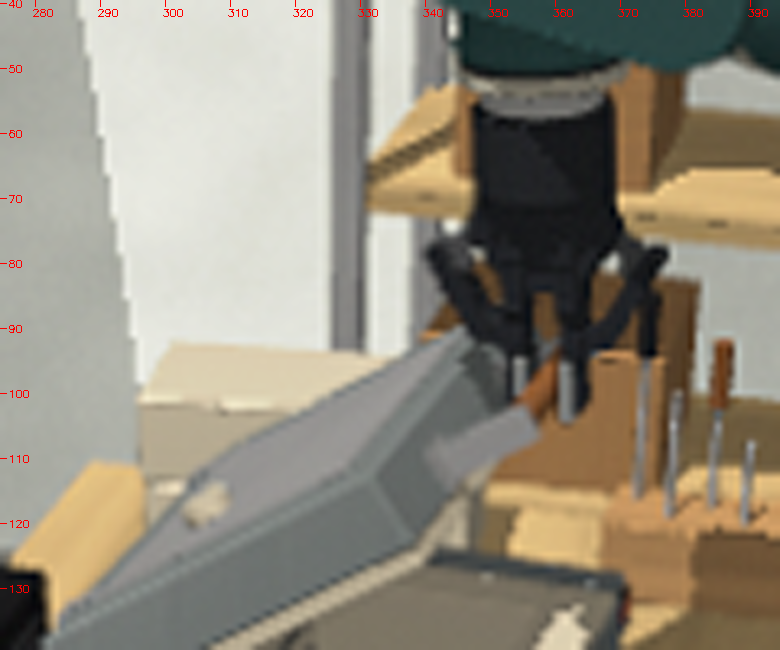

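View pics/top3.png

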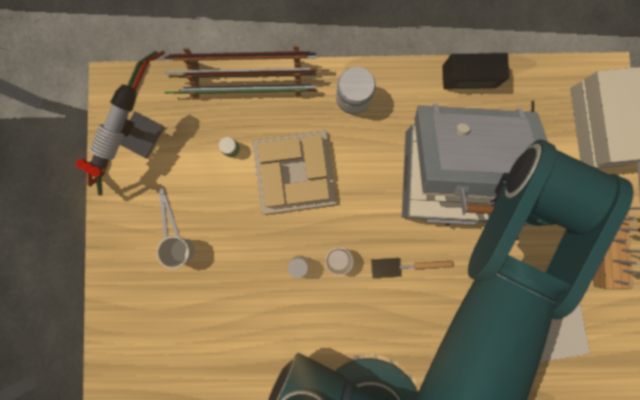

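```bash
python3 - <<'E'
from h import *
import pickle
c=pickle.load(open("c2.pkl","rb"))
yk=np.radians(-4.4); kx=np.array([np.cos(yk),np.sin(yk),0]); ky=np.array([-np.sin(yk),np.cos(yk),0]); kz=np.array([0,0,1.])
H=np.array([.4435,-.2385,.145])+.284*kx-.030*kz
for th in(.5,.55,.6,.65,.7):
    r=np.hypot(.234,.061);a=np.arctan2(61,234)+th
    P=H+r*(-np.cos(a)*kx+np.sin(a)*kz)+.141*ky
    print(th,[proj(c[n],P).round(1).tolist() for n in c])
print((np.array([367,478])+.5)/6.5-.5+[275,40])
E
```

```text
0.5 [[[335.3, 117.6]], [[426.1, 186.3]]]
0.55 [[[332.9, 114.9]], [[427.2, 181.9]]]
0.6 [[[330.4, 112.2]], [[428.3, 177.2]]]
0.65 [[[327.8, 109.7]], [[429.3, 172.3]]]
0.7 [[[325.0, 107.3]], [[430.4, 167.1]]]
[331.03846154 113.11538462]
```

The side view shows the lid corner at (331,113), which gives about 0.59 rad and agrees with the arm's 0.596. The bar is in the jaws. In the top view the pinwheel (around (293,172)) and the bystanders are unchanged, so I'll hand in.

```bash
python3 -c "
from plant import env
s=env.sense();print(s['t'],s['force'],abs(s['qvel']).max());print(env.close_job())"
```

```text
25.8 [ 4.13347409 -4.47837701 -5.5031408 ] 0.001562356644885683
the job is handed in; nothing more can be done
None
```

I finished the job and handed it in at t = 25.8 s; no verdict is reported.

**Bricks:** I set both spare bricks down in places a and d under force feedback. The last pictures show a clean pinwheel with open joints around the square well. Brick a measured about 2 mm and 0.6° from its place. Brick d measured about 2 mm off just before it was set down, and after that I checked it by eye only.

**Lid:** I took it by the wooden handle, raised it to 0.81 rad and held it there, then eased it back. It is now held still at 0.596 rad by the arm's position and about 0.59 rad from the lid corner in the side picture.

**Checks that fell short:**
- **Spring pull:** the force reading did not clearly show the springs taking the lid. A few newtons of sideways and radial strain in the grip masked it, so "past balance" rests on the measured angle.
- **Handle height:** the two-view measurement came out at 148–166 mm, because a bracket hid one end of the bar. I used the stated 145 mm, and the grip confirmed it.
- **Bystanders:** they look unmoved in the last top picture; I did not measure them.

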